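Hold a heel pressing block flush on a glued heel

TASK

The rubber lift on the upturned shoe's sloping heel has just been glued. Pick up the wooden pressing block with the heel-shaped foot, set it squarely on the heel so that the two outlines match (straight edge towards the toe), tilt it until its foot lies flush on the sloping face, and press it down with steady light hand pressure. Finish still gripping and pressing it there; do not push the shoe out of its set slope, never bear down hard, and leave the other things on the bench where they are.

Things in the scene. Friction and masses are not known exactly. Their poses are not given: they have to be found in the camera images.
- heel_block: Wooden pressing block, 110 to 220 g, upright on the bench. Heel-shaped foot 60 x 60 x 16 mm (outline: see block_edge). On it an upright grip, 46 mm along x, 26 mm thick along y, 14 to 64 mm above the underside: take it across y. Origin: centre of the flat underside; z up, x to the straight edge, at first towards the robot within 30 degrees. It and sole_block may have swapped places.
- heel_face (a point): Centre of the heel's flat top face (60 x 60 mm rubber lift) on the upturned brown shoe, about 0.21 m above the bench. Axes turn with the shoe: z outward normal of the face, x along the face to the toe (downhill), y across. The face slopes 10 to 24 degrees, different every time; the toe points towards the robot within 23 degrees. Outline: as the block's foot.
- jack: Steel shoe jack fixed to the bench: foot plate 150 x 110 x 14 mm, post 28 mm thick. At 130 mm height a stiff hinge across the shoe, 85 mm below the heel face, which keeps its angle under ordinary hand pressure (under 60 N). Origin: centre of the underside; x towards the toe.
- sole_block: Bystander: wooden block with the same grip but a rectangular foot, 110 x 60 x 16 mm. Origin: centre of the underside, x along the foot.
- tin: Bystander: metal can, 84 mm across, 100 mm tall. Origin: centre of its underside.
- hammer: Bystander: hammer, 240 mm long, lying near the robot. Origin: centre of its underside.
- awl: Bystander: awl, 150 mm long, lying on the left. Origin: centre of its underside.
- dish: Bystander: steel dish, 80 mm across, 28 mm tall. Origin: centre of its underside.
- last: Bystander: wooden shoe last, 235 mm long, 100 mm tall, left of the jack. Origin: underside, near its middle.
- nippers: Bystander: steel nippers, 150 mm long, lying flat, 14 mm high. Origin: underside of the pivot.
- block_edge (a point): Middle of the straight edge of the block's foot, at its underside: 30 mm along the block's x from its origin. The foot has sides at y = +-30 mm and, opposite this edge, a round back of radius 30 mm about the origin.
- heel_edge (a point): Middle of the straight edge of the heel face: 30 mm along x from heel_face; the block's straight edge belongs on it. Beyond it the sole lies 28 mm below the face, parallel to it, to the toe 215 mm from heel_face, at most 86 mm wide.
Mind the look-alikes: they are no part of the job. Leave any blue look-alike of the heel_block alone.

How it is judged:
On the way:
1. the block is lifted clear of the bench in the gripper, not yet on the shoe (height (world z) of heel_block above 0.04 m and contact force between the fingers and heel_block above 1 N and contact force between heel_block and jack below 0.1 N), for 0.2 s.
At the end, for the whole second after the job is handed in: Block gripped (over 2 N), at rest, pressed on the heel face with 4 to 30 N: centre within 6 mm along each face axis, gap under 2 mm, foot parallel within 0.04 rad (2.3 deg), turned within 0.12 rad (7 deg), straight edges within 14 mm of each other; the heel within 6 mm of its start (x of heel_block in the frame of heel_face between -0.006 and 0.006 m and y of heel_block in the frame of heel_face between -0.006 and 0.006 m and z of heel_block in the frame of heel_face between -0.003 and 0.002 m and angle between the z axis of heel_block and the z axis of heel_face, either way round below 0.04 rad and angle between the x axis of heel_block and the x axis of heel_face, either way round below 0.12 rad and distance between block_edge and heel_edge below 0.014 m and contact force between heel_block and jack between 4 and 30 N and contact force between the fingers and heel_block above 2 N and linear speed of heel_block below 0.01 m/s and distance of heel_face from where it was at the start of the episode below 0.006 m); the arm keeps its last pose, push and grip.
It fails at once if the block is borne down hard on the shoe (over 60 N) (contact force between heel_block and jack above 60 N).
It fails at once if the shoe is pushed out of its set slope (distance of heel_face from where it was at the start of the episode above 0.01 m).
It fails at once if another thing on the bench is knocked away from its place (over 30 mm) (distance of any of sole_block, tin, hammer, awl, dish, last, nippers from where it was at the start of the episode above 0.03 m).
It also fails if it takes over 43 s, if anything falls off the work surface, if the arm or the gripper's body presses on something with over 40 N, if the wrist force passes 120 N, or if a joint passes its speed limit or range.

ROBOT

A 6-joint arm with a two-finger parallel gripper is mounted at the origin on the work surface. World frame = base frame: x ahead of the robot, y to its left, z up, the work surface at z = 0. Lengths are in m, angles in rad, forces in N, time in s.
With the tool pointing down it reaches from about 0.35 to 0.775 m from the base axis. Payload 7.3 kg.
Tool frame: the origin (TCP) lies on the centre line of the jaws, within the pads' length; the fingertips stand finger_overhang ahead of it and the grasp point (between the pads) lies 2 mm behind it (finger_overhang is the distance from the TCP to the fingertips, in m); y points along the fingers, x is the direction in which the jaws open and shut, and the axes are right-handed (so a half turn about y gives the same grasp; the last joint's range is limited). The gripper opens to 92 mm and grips with 3 to 60 N. Pads are 19 mm wide; open, the fingers measure 130 mm over their backs; the gripper's body (75 mm by 190 mm) begins 47 mm behind the grasp point.
Start: joints at [-1.49, 0.342, 1.524, -0, 1.275, -0.146], TCP at [0.118, -0.512, 0.244] pointing down, gripper open.
Joint ranges: [-2.53, 2.53], [-0.77, 2.02], [0.04, 2.7], [-1, 4.14], [0.28, 2.66], [-3.11, 3.11]. Speed limits (rad/s): [2.57, 2.57, 3.14, 3.14, 3.14, 3.14].

INTERFACE

Orientations are given as a rotation vector (axis times angle).
In Python, from plant import get_obs, get_image, hand_in, finger_overhang gives the robot as it stands. The module is installed in compiled form; this text tells all that it offers.
- The arm moves only by the tool jog_arm, never from a script. Its argument "steps" is a list of rows, each an object of numbers: "dx", "dy", "dz": the shift along the tool's x, y, z in mm; "turn": the turn about the tool's y in units of 5 degrees (1.0 is 5 degrees). In form: [{"dx": .., "dy": .., "dz": .., "turn": ..}, ...]. A call has 1 to 12 rows; each row is the pose to reach, as a shift and turn from the pose measured when the call began, along the tool's axes at that moment; what a row does not reach only later rows make up. A row lasts 1/8 s, in which the tool goes at most 62.5 mm and 10.7 degrees, less where a joint would pass 70% of its speed; a pose out of reach is approached as far as the arm can. A call with a gripper value outside its range is refused whole. "fingers" is the opening, from 0 (shut) to 1 (fully open), set as the call begins (left out, the last holds). The fingers move at their own pace and stop on an object; "grip_force" is the grip in N (left out, the last holds). Time passes only in rows, so rows that repeat a pose let the fingers close. It gives the time, the measured TCP pose, the force and the opening at its end, in the units of the state.
- get_obs(): the state, without advancing time (a new reading comes with each control period).
- get_image(name): name is "side" or "top" or "wrist"; returns a dict with "pixels" (480x640x3 uint8, red, green, blue), "fov_y" (degrees; the focal length in pixels is half the picture's height over the tangent of half this angle, whatever the lens; pixels are square), "cx", "cy" (the principal point, pixels), "k1" (the pictures are not rectified: a ray, as slopes to the right and down, at radius r is drawn at 1 + k1 r^2 times it, then the intrinsics apply), "R" (3x3) and "t" (3): a world point X has camera coordinates R X + t. Camera axes: x right, y down, z forward; pixel columns grow to the right and rows downward; lengths in m; the calibration is good to about 2 mm. A picture is of the moment at which its call begins. There is no depth.
- hand_in(): hands the job in, once; it reports no verdict.
The state is a dict: "time": time; "joint_pos": joint angles; "joint_vel": joint speeds; "effort": joint torques, N m; "position": TCP position; "eef_rot": TCP orientation; "wrist_force": force on the tool from outside, world axes, zero at the start; "moment": the same for the moment, N m; "width": finger opening in m.
Only numpy, scipy, OpenCV 4.12 (cv2) and the standard library are available. Lean on these libraries where they do the work, as an engineer would, in place of code of your own. Each camera call takes 0.05 s, during which the arm holds its last target.

## Working session

There is one attempt and no reset: what is moved stays moved. The work goes in short steps, Python scripts to look and compute and a tool call to move; the robot and the scene stay as the last step left them, time stands still between calls to the robot, and variables do not carry over. Pictures are saved under pics/ and viewed, and the job is handed in when it is done.

Besides the shell and the picture viewer there is one more tool, called in YAML: its name, and indented under it one key for each argument. jog_arm: Moves the arm, as the interface text tells. Its arguments: {"type":"object","properties":{"steps":{"type":"array"},"fingers":{"type":"number"},"grip_force":{"type":"number"}},"required":["steps"]}

```bash
mkdir -p pics; ls
python3 - <<'E'
from plant import get_obs,get_image,finger_overhang
import cv2,numpy as np,pickle
print(get_obs()); print(finger_overhang)
for n in("side","top","wrist"):
    d=get_image(n); pickle.dump(d,open(f"pics/{n}0.pkl","wb"))
    cv2.imwrite(f"pics/{n}0.png",d["pixels"][:,:,::-1])
    print(n,{k:(np.round(v,4).tolist() if k!="pixels" else 0) for k,v in d.items()})
E
```

```text
pics
{'time': 0.0, 'joint_pos': array([-1.49001877e+00,  3.42703663e-01,  1.52501759e+00, -9.48529972e-06,
        1.27539486e+00, -1.45982487e-01]), 'joint_vel': array([ 8.85533283e-04, -1.09912443e-04, -2.32525870e-04,  3.04835585e-04,
       -1.35561559e-05, -2.28305577e-04]), 'effort': array([ 2.44075673e-04, -4.31246281e+01, -2.44221425e+01,  7.16019818e-02,
        5.59651677e-02, -1.23589075e-04]), 'position': array([ 0.11802823, -0.51116919,  0.24305464]), 'eef_rot': array([-1.30682314,  1.04124345, -1.03949184]), 'wrist_force': array([-0.10744071,  0.55257526,  1.43936726]), 'moment': array([-0.00606558, -0.02397032,  0.04422701]), 'width': 0.09160228252208111}
0.017
side {'pixels': 0, 'fov_y': 48.8526, 'cx': 311.1482, 'cy': 247.9678, 'k1': -0.1025, 'R': [[-0.8465, -0.5323, 0.0109], [-0.315, 0.4842, -0.8163], [0.4292, -0.6944, -0.5775]], 't': [0.4703, 0.2788, 1.1618]}
top {'pixels': 0, 'fov_y': 46.5987, 'cx': 319.1849, 'cy': 229.473, 'k1': -0.1789, 'R': [[0.0217, -0.9998, -0.0003], [-0.9882, -0.0214, -0.1514], [0.1513, 0.0035, -0.9885]], 't': [0.0163, 0.5665, 1.4978]}
wrist {'pixels': 0, 'fov_y': 69.9068, 'cx': 318.148, 'cy': 240.8428, 'k1': -0.0629, 'R': [[0.2253, -0.9743, -0.0016], [-0.9392, -0.2177, 0.2656], [-0.2592, -0.0583, -0.9641]], 't': [-0.5242, -0.0334, 0.3894]}
```

View pics/side0.png

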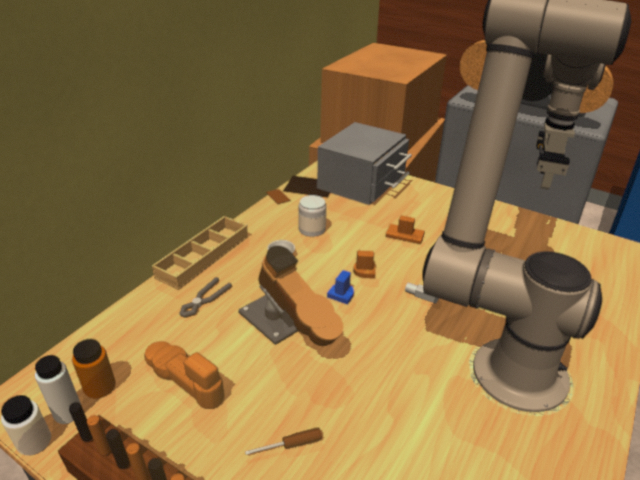

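View pics/top0.png

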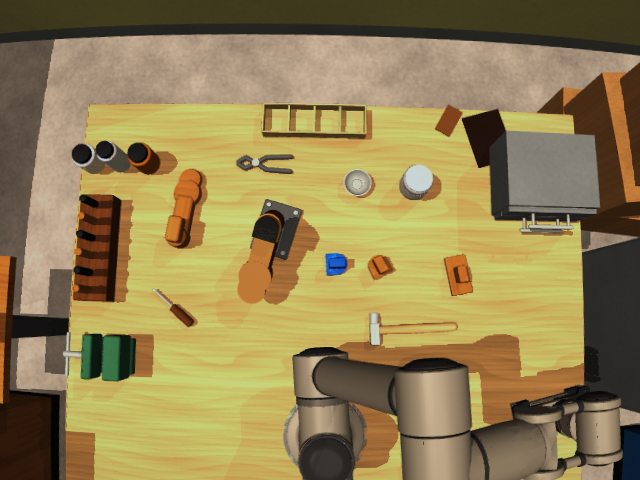

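View pics/wrist0.png

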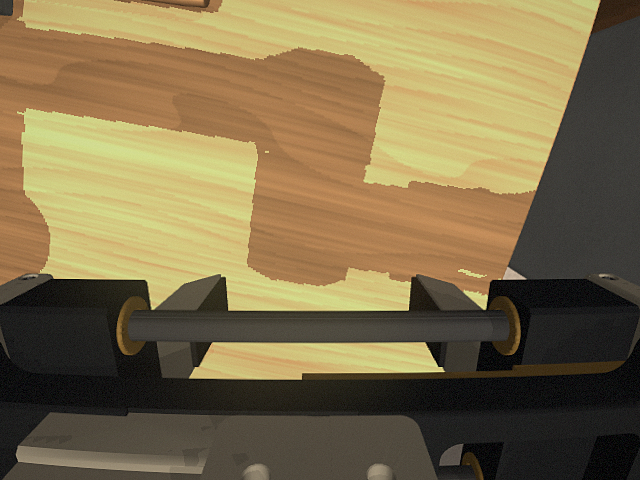

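Candidates in the top view: a blue block at (336,264), which is the look-alike to leave; a short brown block at (380,266); and a long-footed brown block at (459,275), which is the sole_block. I expect the heel_block to be the one at (380,266), and I'll check with an enlarged crop.

```bash
cat > h.py <<'E'
import numpy as np,cv2,pickle
from scipy.spatial.transform import Rotation as Rot
def K(d):
    f=240/np.tan(np.radians(d["fov_y"])/2); return np.array([[f,0,d["cx"]],[0,f,d["cy"]],[0,0,1.]])
def dist(d): return np.array([d["k1"],0,0,0,0.])
def proj(d,P):
    P=np.atleast_2d(P).astype(float)
    return cv2.projectPoints(P,cv2.Rodrigues(np.array(d["R"]))[0],np.array(d["t"]),K(d),dist(d))[0][:,0]
def ray(d,px):
    px=np.atleast_2d(px).astype(float).reshape(-1,1,2)
    u=cv2.undistortPoints(px,K(d),dist(d))[:,0]
    R=np.array(d["R"]);t=np.array(d["t"])
    v=np.c_[u,np.ones(len(u))]@R
    return -R.T@t, v/np.linalg.norm(v,axis=1)[:,None]
def onplane(d,px,z):
    c,v=ray(d,px); return c+v*((z-c[2])/v[:,2])[:,None]
def tri(d1,p1,d2,p2):
    out=[]
    for a,b in zip(np.atleast_2d(p1),np.atleast_2d(p2)):
        c1,v1=ray(d1,a);c2,v2=ray(d2,b);v1=v1[0];v2=v2[0]
        s=np.linalg.lstsq(np.c_[v1,-v2],c2-c1,rcond=None)[0]
        A=c1+s[0]*v1;B=c2+s[1]*v2; out.append(np.r_[(A+B)/2,np.linalg.norm(A-B)])
    return np.array(out)
def load(n): return pickle.load(open(f"pics/{n}.pkl","rb"))
def grab(n,tag):
    from plant import get_image
    d=get_image(n); pickle.dump(d,open(f"pics/{tag}.pkl","wb")); return d
def crop(d,x0,y0,x1,y1,s,out):
    im=cv2.resize(d["pixels"][y0:y1,x0:x1,::-1],None,fx=s,fy=s,interpolation=cv2.INTER_CUBIC); cv2.imwrite(out,im)
E
python3 - <<'E'
from h import *
t=load("top0");s=load("side0")
crop(t,310,230,490,310,4.4,"pics/c_top.png")
crop(t,225,190,325,310,5,"pics/c_shoe_top.png")
crop(s,230,230,350,350,5,"pics/c_shoe_side.png")
crop(s,320,205,440,305,6,"pics/c_side.png")
E
```

```text
(no output)
```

View pics/c_top.png

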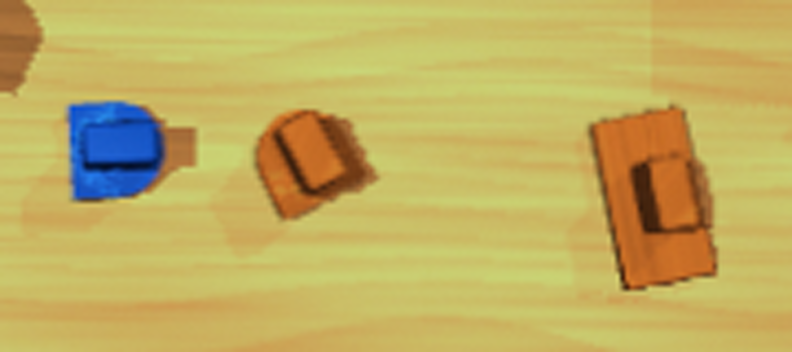

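View pics/c_shoe_top.png

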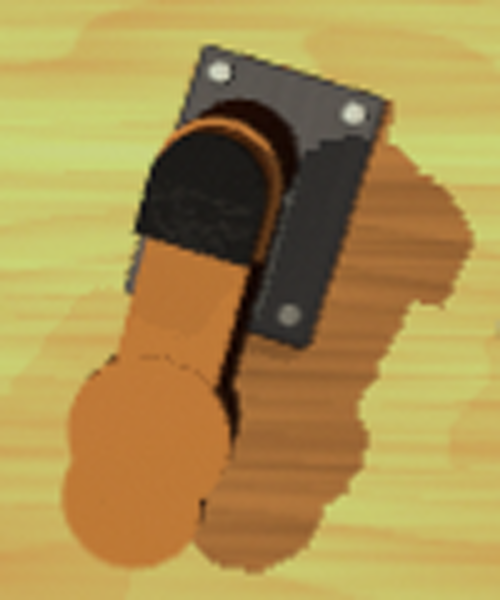

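View pics/c_shoe_side.png

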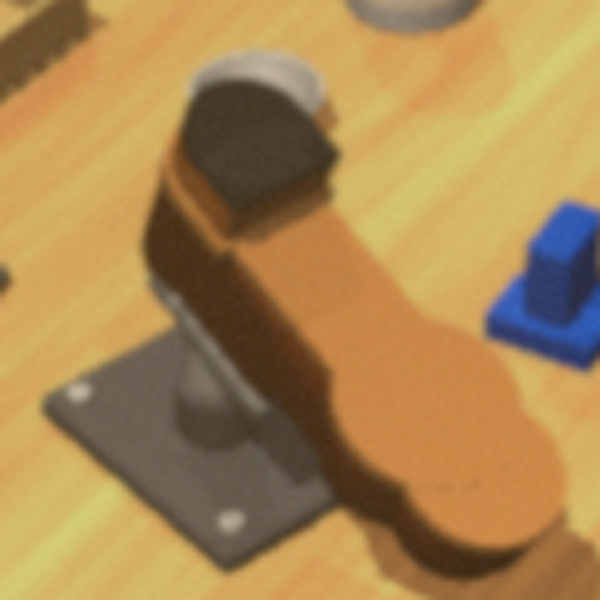

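View pics/c_side.png

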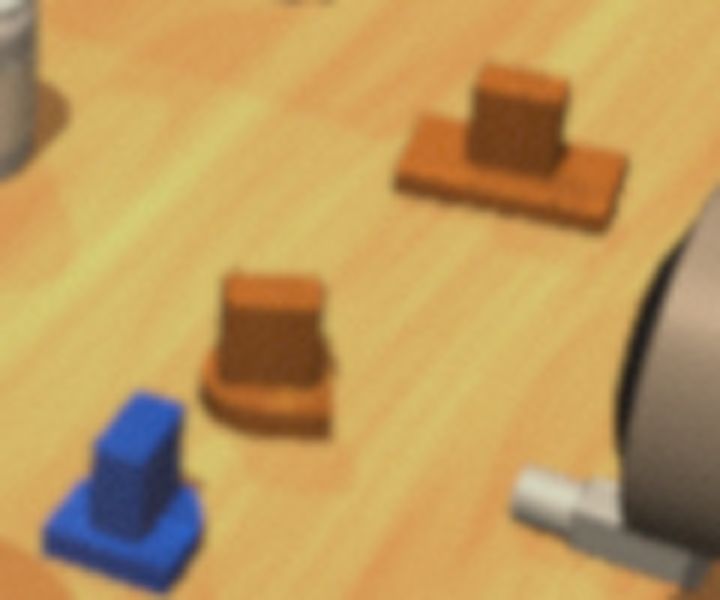

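The crop confirms it. The block at (380,266) has a rounded back to the upper left and its straight edge towards the robot and right. The block at (459,275) is rectangular, and the blue one is the look-alike. Next I measure the block and the heel.

Run:
```python
from h import *
from plant import get_obs
t=load("top0");s=load("side0")
o=get_obs(); print(np.round(Rot.from_rotvec(o["eef_rot"]).as_matrix(),3))
# block mask top
def big(d,x0,y0,x1,y1,f):
    hsv=cv2.cvtColor(d["pixels"],cv2.COLOR_RGB2HSV); m=np.zeros(hsv.shape[:2],np.uint8)
    m[y0:y1,x0:x1]=f(hsv[y0:y1,x0:x1].astype(int))*255; return m
x=t["pixels"]
hsv=cv2.cvtColor(x,cv2.COLOR_RGB2HSV)
print(hsv[266,372:392].tolist())
# grip-top corners from crop (4.4x, off 310,230), z=.064
c=np.array([[278,127],[312,110],[346,177],[318,192]])/4.4+[310,230]
P=onplane(t,c,0.064);print(np.round(P,4)); print("grip centre",P.mean(0), "sides",np.linalg.norm(np.diff(P[:,:2],axis=0),axis=1))
e=np.array([[288,218],[375,180]])/4.4+[310,230]
print("edge z16",onplane(t,e,0.016))
# side: grip top centre corners crop 6x off 320,205
c2=np.array([[226,277],[322,279],[324,310],[222,305]])/6+[320,205]
P2=onplane(s,c2,.064);print(np.round(P2,4),P2.mean(0))
# heel
tc=np.array([[137,232],[246,267],[206,130]])/5+[225,190]
sc=np.array([[337,155],[238,212],[215,85]])/5+[230,230]
print(tri(t,tc[:1],s,sc[1:2]),tri(t,tc[1:2],s,sc[:1])); print(tri(t,tc[:1],s,sc[:1]),tri(t,tc[1:2],s,sc[1:2]))
```

```text
[[ 0.225 -0.     0.974]
 [-0.974  0.001  0.225]
 [-0.001 -1.     0.   ]]
[[13, 208, 188], [13, 207, 185], [13, 207, 148], [12, 209, 72], [12, 208, 76], [12, 204, 140], [13, 206, 192], [13, 205, 200], [13, 205, 198], [13, 206, 198], [13, 205, 198], [13, 208, 195], [13, 206, 199], [14, 202, 203], [14, 203, 197], [13, 208, 153], [12, 206, 114], [12, 205, 117], [12, 205, 118], [13, 194, 134]]
[[ 0.4855 -0.1195  0.064 ]
 [ 0.4964 -0.1405  0.064 ]
 [ 0.4554 -0.1618  0.064 ]
 [ 0.4458 -0.1446  0.064 ]]
grip centre [ 0.47075585 -0.14161659  0.064     ] sides [0.02364795 0.04624219 0.01970938]
edge z16 [[ 0.43256766 -0.1310116   0.016     ]
 [ 0.45770734 -0.18626779  0.016     ]]
[[ 0.4904 -0.1311  0.064 ]
 [ 0.4533 -0.1534  0.064 ]
 [ 0.4419 -0.1326  0.064 ]
 [ 0.4818 -0.1112  0.064 ]] [ 0.46684713 -0.13205746  0.064     ]
[[0.52194361 0.19435216 0.1909074  0.00082392]] [[0.50598106 0.13932623 0.19351608 0.00085453]]
[[0.50031845 0.18157938 0.2272887  0.03733633]] [[0.52787006 0.15226593 0.1568432  0.04017103]]
```

Run:
```python
from h import *
t=load("top0");s=load("side0")
for d,(x0,y0,x1,y1),vt,n in((t,(365,250,400,285),170,"t"),(s,(350,245,380,285),150,"s")):
    hsv=cv2.cvtColor(d["pixels"],cv2.COLOR_RGB2HSV)
    V=hsv[y0:y1,x0:x1,2]; S=hsv[y0:y1,x0:x1,1]; H=hsv[y0:y1,x0:x1,0]
    print(n);print("H");
    for r in range(0,y1-y0): print(y0+r,' '.join(f"{v:3d}" if (h<17 ) else '  .' for v,h in zip(V[r],H[r])))
```

```text
t
H
250   .   .   .   .   .   .   .   .   .   .   .   .   .   .   .   .   .   .   .   .   .   .   .   .   .   .   .   .   .   .   .   .   .   .   .
251   .   .   .   .   .   .   .   .   .   .   .   .   .   .   .   .   .   .   .   .   .   .   .   .   .   .   .   .   .   .   .   .   .   .   .
252   .   .   .   .   .   .   .   .   .   .   .   .   .   .   .   .   .   .   .   .   .   .   .   .   .   .   .   .   .   .   .   .   .   .   .
253   .   .   .   .   .   .   .   .   .   .   .   .   .   .   .   .   .   .   .   .   .   .   .   .   .   .   .   .   .   .   .   .   .   .   .
254   .   .   .   .   .   .   .   .   .   .   .   .   .   .   .   .   .   .   .   .   .   .   .   .   .   .   .   .   .   .   .   .   .   .   .
255   .   .   .   .   .   .   .   .   .   .   .   . 201 174 150 170 160   .   .   .   .   .   .   .   .   .   .   .   .   .   .   .   .   .   .
256   .   .   .   .   .   .   .   . 203 203 201 174 141 165 186 198 168 165 192 178 162   .   .   .   .   .   .   .   .   .   .   .   .   .   .
257   .   .   .   .   .   .   . 200 200 173 134 165 190 199 199 202 186 127  95 118 129 
[... 8207 characters left out ...]
   .   .   .   .   .   .   .   .   .   .   .   .   .   .   .   .   .   .   .   .
280   .   .   .   .   .   .   .   .   .   .   .   .   .   .   .   .   .   .   .   .   .   .   .   .   .   .   .   .   .   .
281   .   .   .   .   .   .   .   .   .   .   .   .   .   .   .   .   .   .   .   .   .   .   .   .   .   .   .   .   .   .
282   .   .   .   .   .   .   .   .   .   .   .   .   .   .   .   .   .   .   .   .   .   .   .   .   .   .   .   .   .   .
283   .   .   .   .   .   .   .   .   .   .   .   .   .   .   .   .   .   .   .   .   .   .   .   .   .   .   .   .   .   .
284 122   .   .   .   .   .   .   .   .   .   .   .   .   .   .   .   .   .   .   .   .   .   .   .   .   .   .   .   .   .
```

Run:
```python
from h import *
t=load("top0");s=load("side0")
crop(t,248,210,285,250,15,"pics/h_top.png")
crop(s,258,238,303,283,13,"pics/h_side.png")
```

```text
(no output)
```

View pics/h_top.png

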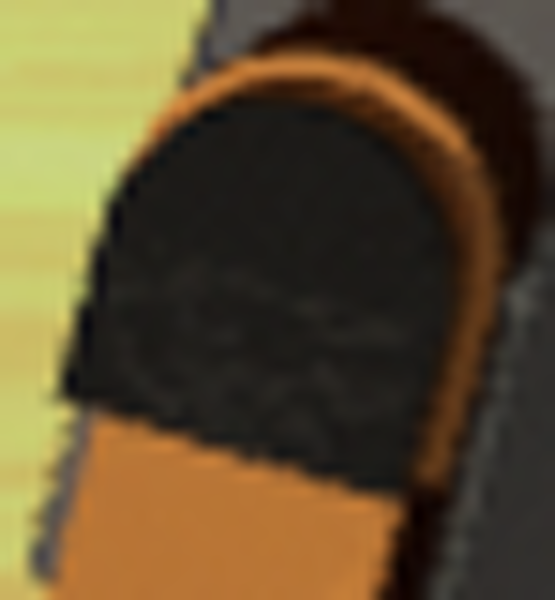

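View pics/h_side.png

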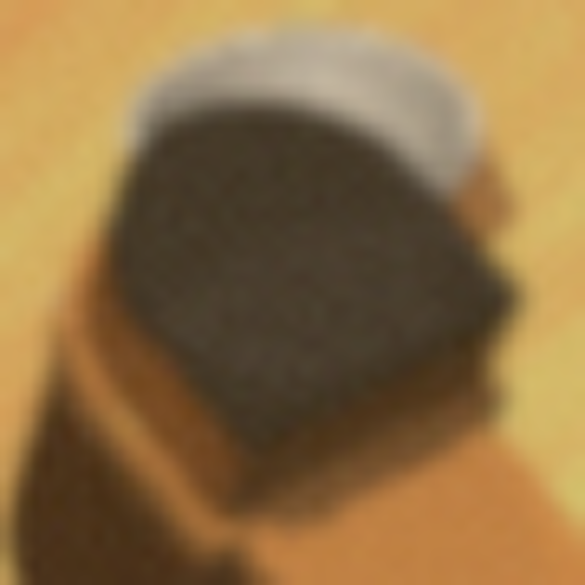

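```bash
cat >> h.py <<'E'
def pose_tool():
    from plant import get_obs
    o=get_obs(); return o,Rot.from_rotvec(o["eef_rot"]).as_matrix(),o["position"]
def heelpts(d,box,vt=75,st=None):
    """dark heel mask contour"""
    x0,y0,x1,y1=box
    sub=cv2.cvtColor(d["pixels"],cv2.COLOR_RGB2HSV)
    return sub
E
python3 - <<'E'
from h import *
t=load("top0");s=load("side0");w=load("wrist0")
o,R,p=pose_tool()
cw=-np.array(w["R"]).T@np.array(w["t"])
print("cam in tool",R.T@(cw-p),"axes (cols cam x,y,z in tool)\n",np.round(R.T@np.array(w["R"]).T,3))
off=-0.5
tc=np.array([[65,397],[408,494]])/15+[248,210]+off
sc=np.array([[258,450],[517,298]])/13+[258,238]+off
P=tri(t,tc,s,sc);print(np.round(P,4))
a,b=P[:,:3]; m=(a+b)/2; print("len",np.linalg.norm(a-b),"mid",m)
# block grip top
hsv=cv2.cvtColor(t["pixels"],cv2.COLOR_RGB2HSV)
mk=((hsv[...,0]<17)&(hsv[...,2]>165)).astype(np.uint8)
n,l,st,ce=cv2.connectedComponentsWithStats(mk[250:285,365:400],connectivity=4)
for i in range(1,n):
    if st[i,4]>30: print(st[i],ce[i]+[365,250])
E
```

```text
cam in tool [-7.51438741e-05 -1.40230747e-01  7.14458059e-02] axes (cols cam x,y,z in tool)
 [[ 1.     0.001 -0.   ]
 [ 0.    -0.266  0.964]
 [ 0.    -0.964 -0.266]]
[[5.224e-01 1.954e-01 1.923e-01 1.800e-03]
 [5.079e-01 1.379e-01 1.936e-01 3.000e-04]]
len 0.059317254855596274 mid [0.51515693 0.16665598 0.19293054]
[  9   5  14  17 126] [380.6031746  263.57142857]
[  4   6  15  24 111] [373.68468468 269.24324324]
```

```bash
cat >> h.py <<'E'
def togo(target,yaw=None):
    """shift in tool mm and turn units to reach world target with tool-x heading yaw (deg)"""
    o,R,p=pose_tool()
    d=R.T@(np.array(target)-p)*1000
    cur=np.degrees(np.arctan2(R[1,0],R[0,0]))
    tu=0 if yaw is None else -((yaw-cur+180)%360-180)/5
    print("pos",np.round(p,4),"yaw",round(cur,2),"tool-down",np.round(R[:,1],4),"-> shift mm",np.round(d,1),"turn",round(tu,2))
E
python3 - <<'E'
from h import *
t=load("top0")
g=onplane(t,[380.6,263.57],.064)[0];print(g)
togo([g[0],g[1],0.22],-60.6)
E
```

```text
[ 0.47303733 -0.13983215  0.064     ]
pos [ 0.1181 -0.5113  0.2432] yaw -77.0 tool-down [-1.0e-04  1.2e-03 -1.0e+00] -> shift mm [-282.1   23.6  429.4] turn -3.28
```

jog_arm:
  steps:
    - {"dx": -28, "dy": 2, "dz": 43, "turn": -0.3}
    - {"dx": -56, "dy": 4, "dz": 86, "turn": -0.6}
    - {"dx": -85, "dy": 7, "dz": 129, "turn": -1}
    - {"dx": -113, "dy": 9, "dz": 172, "turn": -1.3}
    - {"dx": -141, "dy": 12, "dz": 215, "turn": -1.6}
    - {"dx": -169, "dy": 14, "dz": 258, "turn": -2}
    - {"dx": -197, "dy": 16, "dz": 300, "turn": -2.3}
    - {"dx": -226, "dy": 19, "dz": 343, "turn": -2.6}
    - {"dx": -254, "dy": 21, "dz": 386, "turn": -3}
    - {"dx": -282, "dy": 24, "dz": 429, "turn": -3.3}
    - {"dx": -282, "dy": 24, "dz": 429, "turn": -3.3}
    - {"dx": -282, "dy": 24, "dz": 429, "turn": -3.3}
  fingers: 0.6

```text
time: 1.65
position: [0.4722, -0.14, 0.2193]
eef_rot: [-1.41, 0.823, -0.82]
wrist_force: [0.0, -0.1, 0.4]
width: 0.0551
```

Run:
```python
from h import *
d=grab("wrist","wrist1"); crop(d,0,0,640,480,1,"pics/wrist1.png"); togo([.473,-.14,.22],-60.6)
```

```text
pos [ 0.472  -0.1405  0.2194] yaw -60.55 tool-down [-9.0e-04  1.1e-03 -1.0e+00] -> shift mm [ 0.  -0.6  1.1] turn 0.01
```

View pics/wrist1.png

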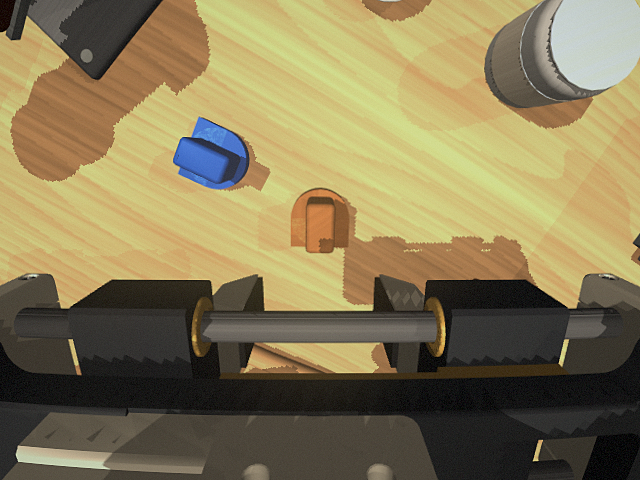

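The heel_block sits between the fingers at about (320,220) and is well aligned. The blue block at (210,155) is clear. I'll measure the grip top and foot edges.

Run:
```python
from h import *
d=load("wrist1"); crop(d,280,180,360,260,8,"pics/w1c.png")
```

```text
(no output)
```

View pics/w1c.png

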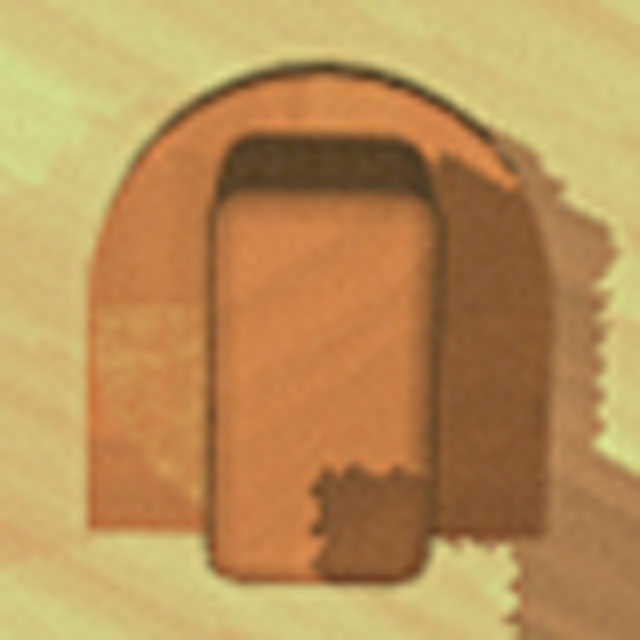

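Run:
```python
from h import *
d=load("wrist1"); f=lambda a:np.array(a)/8+[280,180]-.5*7/8
g=onplane(d,f([[216,190],[440,190],[434,582],[209,582]]),.064)
print(np.round(g,4),"sides mm",np.round(np.linalg.norm(np.diff(g,axis=0),axis=1)*1000,1),g.mean(0))
e=onplane(d,f([[90,530],[548,535],[548,300],[90,300],[320,68]]),.016);print(np.round(e,4))
ed=e[1]-e[0];print("edge len",np.linalg.norm(ed),"y heading",np.degrees(np.arctan2(ed[1],ed[0])))
gx=(g[2]+g[3]-g[0]-g[1])/2; print("x heading grip",np.degrees(np.arctan2(gx[1],gx[0])), "y",np.degrees(np.arctan2(*(g[1]+g[2]-g[0]-g[3])[1::-1])))
m=(e[0]+e[1])/2; x=np.array([ed[1],-ed[0],0])/np.linalg.norm(ed); print("x",x,"center from edge",m-.03*x, "from apex",e[4]+.03*x)
```

```text
[[ 0.4877 -0.1193  0.064 ]
 [ 0.4997 -0.1404  0.064 ]
 [ 0.4609 -0.1623  0.064 ]
 [ 0.4484 -0.1402  0.064 ]] sides mm [24.3 44.5 25.4] [ 0.47418445 -0.14057403  0.064     ]
[[ 0.433  -0.129   0.016 ]
 [ 0.4618 -0.1813  0.016 ]
 [ 0.4886 -0.1653  0.016 ]
 [ 0.4598 -0.1145  0.016 ]
 [ 0.4999 -0.1255  0.016 ]]
edge len 0.05971639174443455 y heading -61.062670395637205
x heading grip -151.2828142444433 y -60.41479517348585
x [-0.87514947 -0.48385267  0.        ] center from edge [ 0.47365534 -0.14064894  0.016     ] from apex [ 0.47364955 -0.13998029  0.016     ]
```

Run:
```python
from h import *
togo([.4738,-.1405,.040],-60.9)
```

```text
pos [ 0.472  -0.1405  0.2194] yaw -60.55 tool-down [-9.0e-04  1.1e-03 -1.0e+00] -> shift mm [  1.1 179.4   1.6] turn 0.07
```

jog_arm:
  steps:
    - {"dx": 1, "dy": 40, "dz": 1.6, "turn": 0.1}
    - {"dx": 1, "dy": 80, "dz": 1.6, "turn": 0.1}
    - {"dx": 1, "dy": 120, "dz": 1.6, "turn": 0.1}
    - {"dx": 1, "dy": 150, "dz": 1.6, "turn": 0.1}
    - {"dx": 1, "dy": 170, "dz": 1.6, "turn": 0.1}
    - {"dx": 1, "dy": 179.5, "dz": 1.6, "turn": 0.1}
    - {"dx": 1, "dy": 179.5, "dz": 1.6, "turn": 0.1}
    - {"dx": 1, "dy": 179.5, "dz": 1.6, "turn": 0.1}

```text
time: 2.7
position: [0.4742, -0.141, 0.0408]
eef_rot: [-1.406, 0.829, -0.83]
wrist_force: [-0.1, 0.7, -0.4]
width: 0.0554
```

jog_arm:
  steps:
    - {"dx": 0, "dy": 0, "dz": 0, "turn": 0}
    - {"dx": 0, "dy": 0, "dz": 0, "turn": 0}
    - {"dx": 0, "dy": 0, "dz": 0, "turn": 0}
    - {"dx": 0, "dy": 0, "dz": 0, "turn": 0}
    - {"dx": 0, "dy": 0, "dz": 0, "turn": 0}
    - {"dx": 0, "dy": 0, "dz": 0, "turn": 0}
  fingers: 0
  grip_force: 30

```text
time: 3.45
position: [0.4742, -0.1409, 0.041]
eef_rot: [-1.406, 0.829, -0.83]
wrist_force: [-1.3, 0.9, 3.2]
width: 0.0261
```

jog_arm:
  steps:
    - {"dx": 0, "dy": -15, "dz": 0, "turn": 0}
    - {"dx": 0, "dy": -50, "dz": 0, "turn": 0}
    - {"dx": 0, "dy": -90, "dz": 0, "turn": 0}
    - {"dx": 0, "dy": -135, "dz": 0, "turn": 0}
    - {"dx": 0, "dy": -180, "dz": 0, "turn": 0}
    - {"dx": 0, "dy": -225, "dz": 0, "turn": 0}
    - {"dx": 0, "dy": -265, "dz": 0, "turn": 0}
    - {"dx": 0, "dy": -295, "dz": 0, "turn": 0}
    - {"dx": 0, "dy": -309, "dz": 0, "turn": 0}
    - {"dx": 0, "dy": -309, "dz": 0, "turn": 0}

```text
time: 4.7
position: [0.474, -0.141, 0.3504]
eef_rot: [-1.406, 0.829, -0.831]
wrist_force: [0.1, -0.3, -1.5]
width: 0.0261
```

Run:
```python
from h import *
togo([.45,.18,.35],-104.1); print(pose_tool()[0]["width"],pose_tool()[0]["wrist_force"])
```

```text
pos [ 0.474  -0.141   0.3504] yaw -61.07 tool-down [ 1.6e-03 -1.0e-04 -1.0e+00] -> shift mm [-292.6    0.3  134.3] turn 8.61
0.026081873815255768 [ 0.11746043 -0.25233262 -1.47801685]
```

jog_arm:
  steps:
    - {"dx": -15, "dy": 0, "dz": 7, "turn": 0.5}
    - {"dx": -45, "dy": 0, "dz": 21, "turn": 1.4}
    - {"dx": -80, "dy": 0, "dz": 37, "turn": 2.4}
    - {"dx": -118, "dy": 0, "dz": 54, "turn": 3.5}
    - {"dx": -156, "dy": 0, "dz": 72, "turn": 4.6}
    - {"dx": -195, "dy": 0, "dz": 90, "turn": 5.7}
    - {"dx": -230, "dy": 0, "dz": 106, "turn": 6.8}
    - {"dx": -262, "dy": 0, "dz": 120, "turn": 7.7}
    - {"dx": -285, "dy": 0, "dz": 131, "turn": 8.4}
    - {"dx": -292, "dy": 0, "dz": 134, "turn": 8.6}
    - {"dx": -292, "dy": 0, "dz": 134, "turn": 8.6}
    - {"dx": -292, "dy": 0, "dz": 134, "turn": 8.6}

```text
time: 6.2
position: [0.4501, 0.1785, 0.3499]
eef_rot: [-1.082, 1.387, -1.389]
wrist_force: [0.2, 1.1, -1.4]
width: 0.0256
```

Run:
```python
from h import *
d=grab("wrist","wrist2"); crop(d,0,0,640,480,1,"pics/wrist2.png"); togo([.45,.18,.35],-104.1)
s=grab("side","side2"); crop(s,200,140,400,290,4,"pics/side2c.png")
```

```text
pos [0.4501 0.1785 0.3501] yaw -104.11 tool-down [ 1.3e-03 -5.0e-04 -1.0e+00] -> shift mm [-1.5  0.1 -0.5] turn -0.0
```

View pics/wrist2.png

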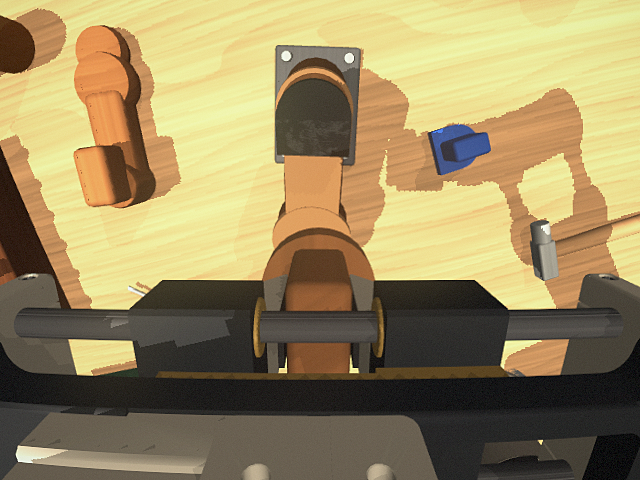

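View pics/side2c.png

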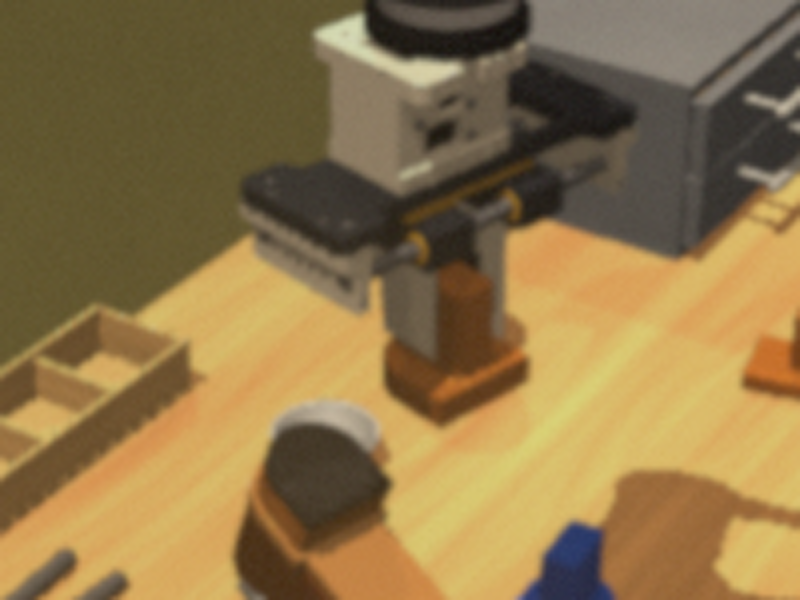

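The wrist view shows the heel lift at (276–355, 80–157), aligned with the image axes. The block is held upright, and its straight edge faces the same way as the heel's. I'll enlarge the heel.

Run:
```python
from h import *
d=load("wrist2"); crop(d,265,65,365,165,6,"pics/w2c.png")
```

```text
(no output)
```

View pics/w2c.png

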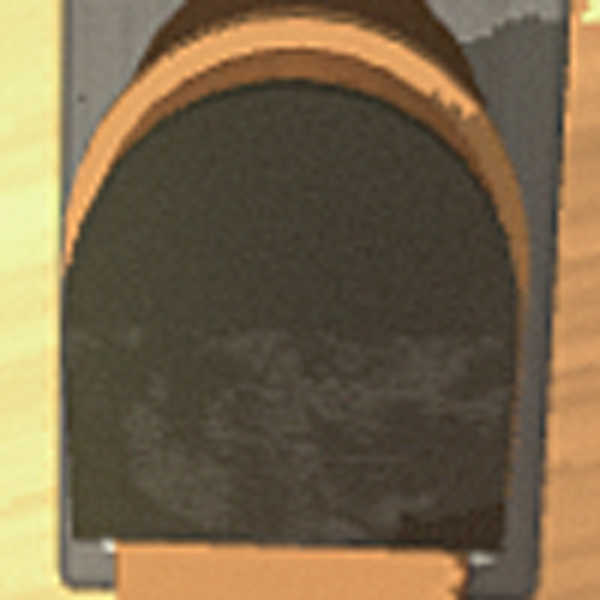

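```bash
cat > heel.py <<'E'
from h import *
from scipy.optimize import least_squares
t=load("top0");s=load("side0");w=load("wrist2")
cv=lambda a,sc,o:(np.array(a,float)+.5)/sc+o-.5
th=np.radians(np.linspace(90,270,91))
out=np.c_[np.cos(th),np.sin(th),0*th]*.03
CL=[[.03,-.03,0],[.03,.03,0]]
tc=cv([[65,397],[408,494]],15,[248,210]); sc=cv([[258,450],[517,298]],13,[258,238])
wc=cv([[73,540],[504,549]],6,[265,65]); wa=cv([292,78],6,[265,65]); wl=cv([[64,295],[520,295]],6,[265,65])
sm=cv([112,100],13,[258,238]); tm=cv([0,93],15,[248,210])[1]
def frame(q):
    x,y,z,yaw,sl=q
    return Rot.from_euler("ZY",[yaw,sl]).as_matrix(),np.array([x,y,z])
def res(q,use):
    R,c=frame(q); W=lambda p:np.atleast_2d(p)@R.T+c
    r=[]
    # image left/right order: y axis of heel points to -y world => image right in top/wrist
    if "t" in use: r+=list((proj(t,W(CL))-tc).ravel()); r.append(proj(t,W(out))[:,1].min()-tm)
    if "s" in use: r+=list((proj(s,W(CL))-sc[::1 if SW else -1]).ravel()); r+=list(proj(s,W(out)).min(0)-sm)
    if "w" in use:
        r+=list((proj(w,W(CL))-wc).ravel()); r+=list((proj(w,W([[-.03,0,0]]))-wa).ravel())
        p=proj(w,W(out)); r+=[p[:,0].min()-wl[0,0],p[:,0].max()-wl[1,0]]
    return np.array(r)
SW=False
if __name__=="__main__":
    for SW in(True,False):
      for use in("ts","w","tsw"):
        f=least_squares(res,[.543,.16,.2,np.radians(166),np.radians(16)],args=(use,),x_scale=[.01,.01,.01,.1,.1])
        print(SW,use,"c",np.round(f.x[:3],4),"yaw,slope",np.round(np.degrees(f.x[3:]),2),"rms",np.sqrt(np.mean(f.fun**2)).round(2),np.round(f.fun,1))
        q=f.x;R,c=frame(q);print("   hinge z",(c-.085*R[:,2])[2])
E
python3 heel.py
```

```text
True ts c [0.5419 0.1596 0.2047] yaw,slope [166.13  23.54] rms 0.31 [ 0.1  0.3  0.3  0.   0.6 -0.4 -0.3  0.1  0.1 -0.5  0. ]
   hinge z 0.1267443398105248
True w c [0.5415 0.1597 0.2052] yaw,slope [164.89  16.74] rms 0.13 [-0.   0.1  0.1 -0.1  0.2  0.  -0.1 -0.2]
   hinge z 0.12381901533574802
True tsw c [0.5414 0.1598 0.205 ] yaw,slope [164.96  19.49] rms 0.43 [-0.3  0.3 -0.2  0.6  0.6 -0.5 -0.9  0.5 -0.3 -0.5  0.5  0.2 -0.3 -0.
 -0.6  0.2  0.5 -0.1 -0.2]
   hinge z 0.12490942201112702
False ts c [0.5343 0.179  0.2152] yaw,slope [220.66  44.08] rms 8.54 [  2.7   9.8  -1.4 -11.8   3.5  -9.2  12.7   7.7 -15.4   0.    2. ]
   hinge z 0.1541590109525677
False w c [0.5415 0.1597 0.2052] yaw,slope [164.89  16.74] rms 0.13 [-0.   0.1  0.1 -0.1  0.2  0.  -0.1 -0.2]
   hinge z 0.12381901533574802
False tsw c [0.5415 0.1599 0.2047] yaw,slope [166.87  19.92] rms 7.56 [ -0.    0.8   0.3   0.3   0.6 -19.8  11.   20.3 -12.2  -0.5   0.6   1.3
   0.7   0.9  -2.   -1.2   0.6  -0.3  -0.4]
   hinge z 0.12476438191865137
```

Run:
```python
from h import *
t=load("top0");s=load("side0")
crop(t,232,255,282,310,10,"pics/toe_top.png")
crop(s,290,285,350,350,9,"pics/toe_side.png")
for d in(t,s): print(-np.array(d["R"]).T@np.array(d["t"]))
```

```text
[0.33287188 0.02318348 1.56629048]
[-0.01270539  0.92214531  0.89347896]
```

View pics/toe_top.png

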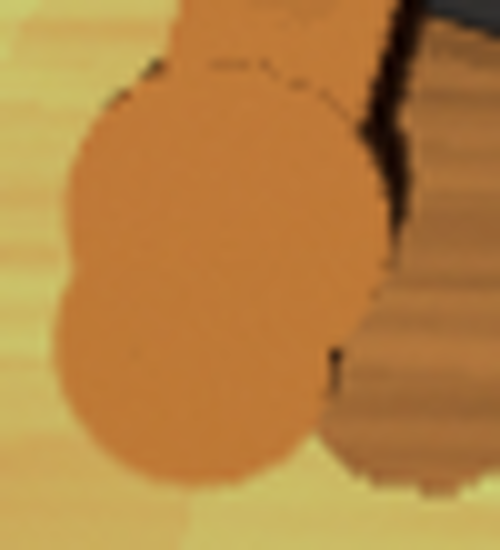

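View pics/toe_side.png

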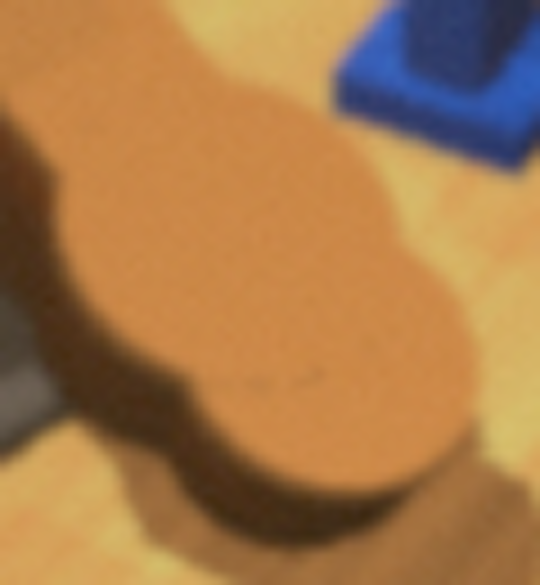

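```bash
cat > heel2.py <<'E'
import heel
from heel import *
heel.SW=True
tt=cv([55,487],10,[232,255]); ts=cv([480,492],9,[290,285])
al=np.linspace(0,2*np.pi,181)
def res2(q,use):
    r=list(res(q[:5],use)) if use else []
    R,c=frame(q[:5]); W=lambda p:np.atleast_2d(p)@R.T+c
    disc=np.c_[.215-q[5]+q[5]*np.cos(al),q[5]*np.sin(al),0*al-.028]
    a=proj(t,W(disc));b=proj(s,W(disc))
    return np.array(r+[a[:,0].min()-tt[0],a[:,1].max()-tt[1],b[:,0].max()-ts[0],b[:,1].max()-ts[1]])
if __name__=="__main__":
  for use in("w","ts","tsw"):
    f=least_squares(res2,[.5415,.16,.205,np.radians(165),np.radians(19),.035],args=(use,),x_scale=[.01,.01,.01,.1,.1,.01])
    q=f.x;R,c=frame(q[:5])
    print(use,np.round(q[:3],4),np.round(np.degrees(q[3:5]),2),"r",q[5].round(4),"hinge",np.round(c-.085*R[:,2],4),np.round(f.fun,1))
  # jack plate centre: corner bolts/plate corners visible, top0 crop 5x (225,190)
  pc=cv([[207,45],[388,100],[303,350],[128,292]],5,[225,190]); P=onplane(t,pc,.014); print(np.round(P,4),np.linalg.norm(np.diff(P,axis=0),axis=1),P[[0,2]].mean(0))
  pw=cv([[276,46],[364,46],[355,164]],1,[0,0]); Q=onplane(w,pw,.014);print(np.round(Q,4),Q[[0,2]].mean(0))
E
python3 heel2.py
```

```text
w [0.5409 0.1599 0.2074] [164.57  22.52] r 0.0401 hinge [0.5723 0.1512 0.1289] [-0.1 -0.7 -0.1 -0.4  0.4  1.  -0.5  0.1 -0.  -0.2  0.3 -0.6]
ts [0.5419 0.1592 0.2044] [164.59  22.28] r 0.041 hinge [0.5729 0.1506 0.1257] [ 0.1 -0.   0.1  0.4  0.5 -0.7 -0.5  0.3  0.2 -0.4  0.2  0.1 -0.3  0.3
 -0. ]
tsw [0.5412 0.1598 0.2057] [164.65  22.15] r 0.0398 hinge [0.5721 0.1513 0.1269] [-0.3  0.2 -0.2  0.6  0.7 -0.6 -0.7  0.4 -0.  -0.4 -0.1  0.1 -0.8 -0.3
 -0.7  0.3  1.1 -0.2 -0.1  0.1  0.   0.4 -0.3]
[[0.6562 0.1821 0.014 ]
 [0.6264 0.0781 0.014 ]
 [0.4832 0.122  0.014 ]
 [0.5136 0.2215 0.014 ]] [0.10818056 0.14981303 0.10411939] [0.56968552 0.15203984 0.014     ]
[[0.654  0.1825 0.014 ]
 [0.6269 0.0741 0.014 ]
 [0.4852 0.1179 0.014 ]] [0.56962655 0.15019489 0.014     ]
```

Run:
```python
from h import *
togo([.5384,.1603,.2714],-105.4)
```

```text
pos [0.4502 0.1785 0.3502] yaw -104.12 tool-down [ 1.5e-03 -3.0e-04 -1.0e+00] -> shift mm [-3.8 79.  89.9] turn 0.26
```

jog_arm:
  steps:
    - {"dx": 0, "dy": 0, "dz": 20, "turn": 0.2}
    - {"dx": -1, "dy": 5, "dz": 50, "turn": 0.26}
    - {"dx": -3, "dy": 15, "dz": 80, "turn": 0.26}
    - {"dx": -3.8, "dy": 35, "dz": 90, "turn": 0.26}
    - {"dx": -3.8, "dy": 55, "dz": 90, "turn": 0.26}
    - {"dx": -3.8, "dy": 70, "dz": 90, "turn": 0.26}
    - {"dx": -3.8, "dy": 78, "dz": 90, "turn": 0.26}
    - {"dx": -3.8, "dy": 79, "dz": 90, "turn": 0.26}
    - {"dx": -3.8, "dy": 79, "dz": 90, "turn": 0.26}

```text
time: 7.42
position: [0.5387, 0.1603, 0.2721]
eef_rot: [-1.067, 1.402, -1.406]
wrist_force: [0.7, -0.2, -0.0]
width: 0.0256
```

Run:
```python
from h import *
togo([.5384,.1603,.2594],-105.4); print(pose_tool()[0]["wrist_force"])
for n,b in(("side",(230,170,330,290)),("top",(220,170,320,290)),("wrist",(180,180,460,400))):
    d=grab(n,n+"3"); crop(d,*b,5 if n!="wrist" else 2.8,f"pics/{n}3.png")
```

```text
pos [0.5387 0.1603 0.2721] yaw -105.42 tool-down [ 2.9e-03 -1.0e-04 -1.0e+00] -> shift mm [ 0.1 12.7 -0.3] turn -0.0
[ 0.73451909 -0.16233959 -0.00499088]
```

View pics/side3.png

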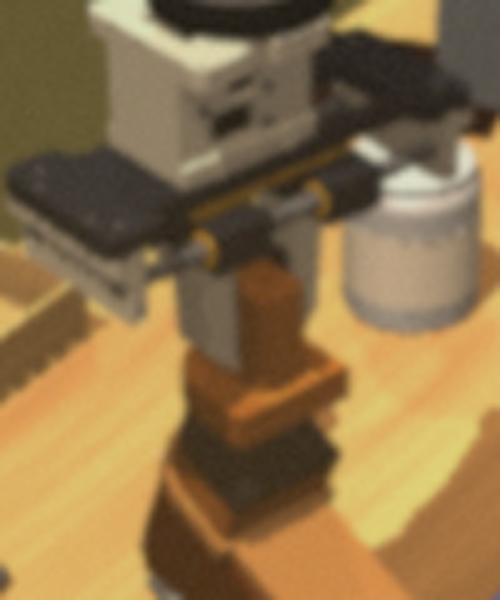

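View pics/wrist3.png

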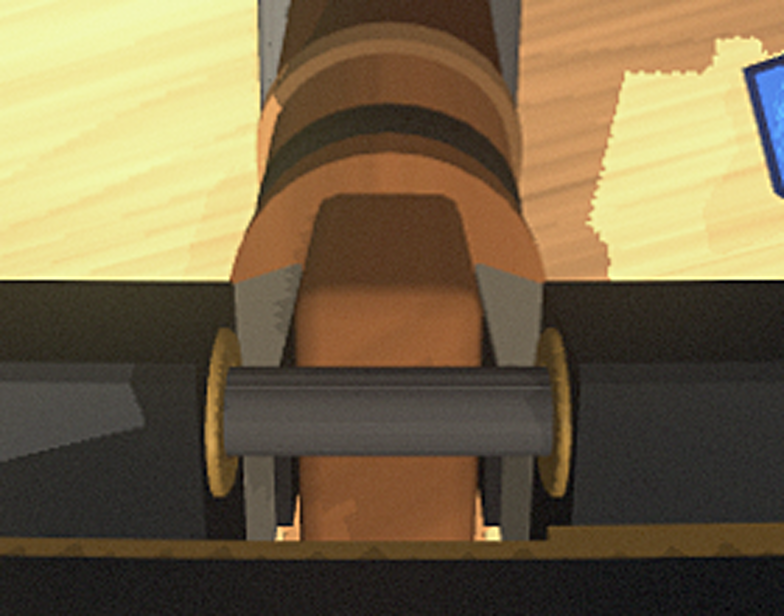

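The block hovers about 13 mm over the heel's back, and its arc is centred laterally on the heel's (about 388 against 391 in the crop). Next I descend to contact in small steps.

jog_arm:
  steps:
    - {"dx": 0, "dy": 4, "dz": 0, "turn": 0}
    - {"dx": 0, "dy": 8, "dz": 0, "turn": 0}
    - {"dx": 0, "dy": 9, "dz": 0, "turn": 0}
    - {"dx": 0, "dy": 9, "dz": 0, "turn": 0}

```text
time: 8.07
position: [0.5387, 0.1603, 0.2629]
eef_rot: [-1.068, 1.403, -1.406]
wrist_force: [0.8, -0.4, -2.2]
width: 0.0259
```

jog_arm:
  steps:
    - {"dx": 0, "dy": 1, "dz": 0, "turn": 0}
    - {"dx": 0, "dy": 1.5, "dz": 0, "turn": 0}
    - {"dx": 0, "dy": 1.5, "dz": 0, "turn": 0}

```text
time: 8.45
position: [0.5387, 0.1603, 0.2614]
eef_rot: [-1.068, 1.403, -1.406]
wrist_force: [0.1, -0.3, -1.4]
width: 0.0253
```

jog_arm:
  steps:
    - {"dx": 0, "dy": 1, "dz": 0, "turn": 0}
    - {"dx": 0, "dy": 1.5, "dz": 0, "turn": 0}
    - {"dx": 0, "dy": 1.5, "dz": 0, "turn": 0}

```text
time: 8.82
position: [0.5389, 0.1603, 0.2604]
eef_rot: [-1.067, 1.402, -1.406]
wrist_force: [-0.8, 0.5, 2.9]
width: 0.0259
```

First contact came at a TCP z of about 0.2605, about 1 mm above the prediction. Now I roll the block forward about its back edge, letting it pivot in the pads.

jog_arm:
  steps:
    - {"dx": 0, "dy": 0.7, "dz": -1, "turn": 0}
    - {"dx": 0, "dy": 1.5, "dz": -2, "turn": 0}
    - {"dx": 0, "dy": 2.3, "dz": -3, "turn": 0}
    - {"dx": 0, "dy": 3.2, "dz": -4.1, "turn": 0}
    - {"dx": 0, "dy": 4.2, "dz": -5.3, "turn": 0}
    - {"dx": 0, "dy": 4.2, "dz": -5.3, "turn": 0}

```text
time: 9.57
position: [0.5354, 0.1616, 0.2584]
eef_rot: [-1.061, 1.398, -1.408]
wrist_force: [2.1, -1.3, 10.9]
width: 0.0261
```

Run:
```python
from h import *
togo([.5248,.1640,.2458],-105.4); print(pose_tool()[0]["wrist_force"],pose_tool()[0]["moment"])
d=grab("side","side4"); crop(d,230,170,330,290,5,"pics/side4.png")
```

```text
pos [0.5354 0.1616 0.2584] yaw -105.42 tool-down [ 9.8e-03  2.0e-04 -1.0e+00] -> shift mm [  0.6  12.5 -10.9] turn -0.0
[ 2.09876649 -1.29697995 10.86707885] [-0.22610567 -0.637067   -0.05325263]
```

View pics/side4.png

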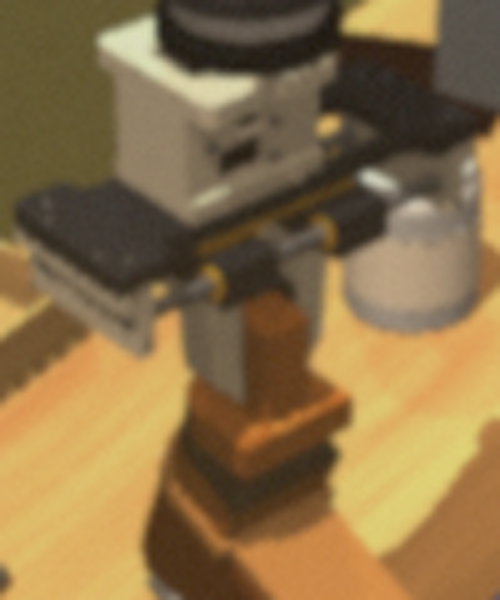

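The block isn't pivoting yet because a 30 N grip holds it too firmly. I'll ease the grip and go on.

jog_arm:
  steps:
    - {"dx": 0, "dy": 1, "dz": 0, "turn": 0}
    - {"dx": 0, "dy": 1, "dz": -0.5, "turn": 0}
    - {"dx": 0, "dy": 1.5, "dz": -1, "turn": 0}
    - {"dx": 0, "dy": 2, "dz": -1.5, "turn": 0}
  grip_force: 10

```text
time: 10.12
position: [0.5338, 0.1621, 0.2569]
eef_rot: [-1.061, 1.398, -1.408]
wrist_force: [-1.5, -0.1, 5.5]
width: 0.0261
```

Run:
```python
from h import *
togo([.5248,.1640,.2458],-105.4); print(pose_tool()[0]["wrist_force"],pose_tool()[0]["moment"])
d=grab("side","side5"); crop(d,230,170,330,290,5,"pics/side5.png")
```

```text
pos [0.5338 0.1621 0.2569] yaw -105.42 tool-down [ 1.010e-02  3.000e-04 -9.999e-01] -> shift mm [ 0.6 11.  -9.3] turn -0.0
[-1.50222001 -0.06082851  5.52051637] [-0.16959512  0.10015598 -0.01539213]
```

View pics/side5.png

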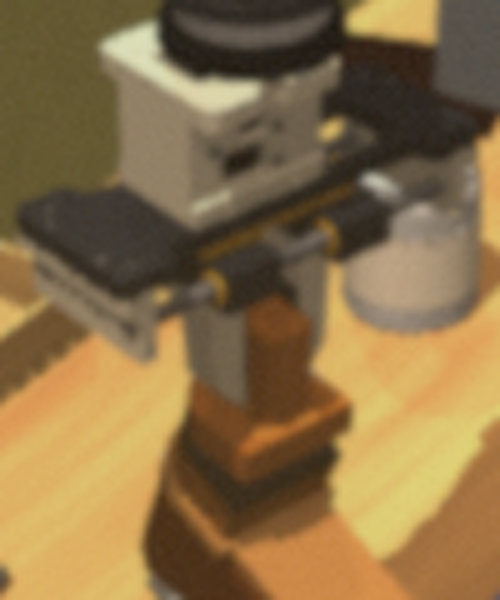

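jog_arm:
  steps:
    - {"dx": 0.1, "dy": 1.2, "dz": -1.2, "turn": 0}
    - {"dx": 0.2, "dy": 2.5, "dz": -2.4, "turn": 0}
    - {"dx": 0.3, "dy": 3.8, "dz": -3.5, "turn": 0}
    - {"dx": 0.3, "dy": 5.2, "dz": -4.6, "turn": 0}
    - {"dx": 0.3, "dy": 5.2, "dz": -4.6, "turn": 0}

```text
time: 10.8
position: [0.5287, 0.1634, 0.2514]
eef_rot: [-1.062, 1.398, -1.407]
wrist_force: [-2.5, 2.0, 4.6]
width: 0.0257
```

Run:
```python
from h import *
togo([.5248,.1640,.2458],-105.4); print(pose_tool()[0]["wrist_force"],pose_tool()[0]["moment"])
d=grab("side","side6"); crop(d,230,170,330,290,5,"pics/side6.png")
d=grab("wrist","wrist6"); crop(d,180,180,460,400,2.8,"pics/wrist6.png")
```

```text
pos [0.5287 0.1634 0.2514] yaw -105.4 tool-down [ 8.9e-03  8.0e-04 -1.0e+00] -> shift mm [ 0.5  5.6 -4. ] turn 0.0
[-2.50499003  1.98200122  4.64797946] [0.31698819 0.2297536  0.01815772]
```

View pics/side6.png

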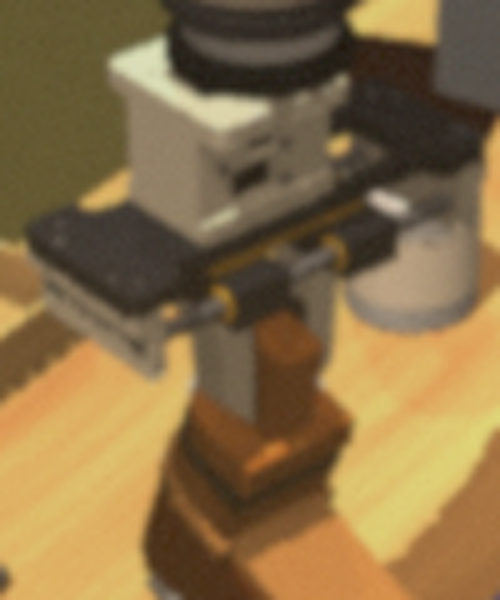

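View pics/wrist6.png

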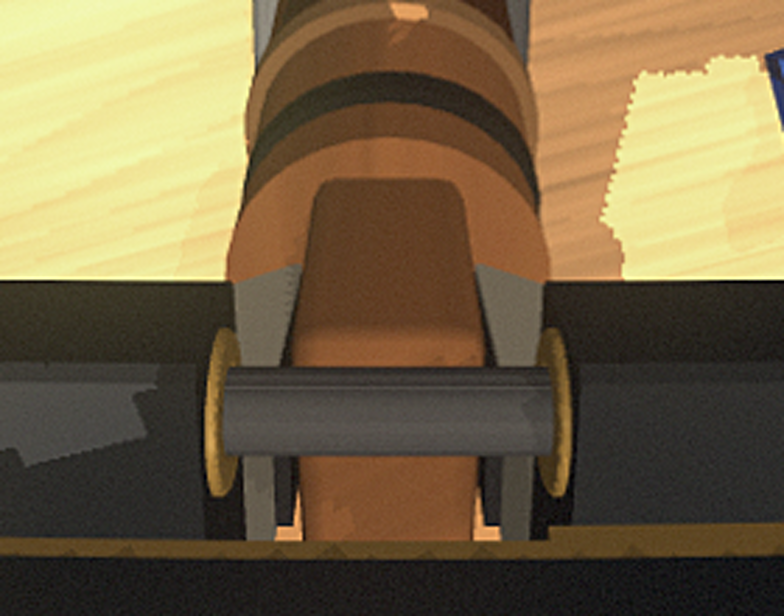

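```bash
cat > facept.py <<'E'
from h import *
th=np.radians(22.3);yaw=np.radians(164.65)
Rf=Rot.from_euler("ZY",[yaw,th]).as_matrix(); C=np.array([.5405,.1597,.208])
def face(d,px,zoff=0):
    c,v=ray(d,px); n=Rf[:,2]; k=((C+n*zoff-c)@n)/(v@n); return ((c+v*k[:,None])-C)@Rf*1000
E
python3 - <<'E'
from facept import *
d=load("wrist6"); f=lambda a:np.array(a)/2.8+[180,180]-.3
print("heel back / block underside back / block foot top back",face(d,f([[390,72],[390,104],[390,137]])).round(1))
print("sides heel",face(d,f([[248,180],[538,205]])).round(1))
crop(d,250,170,390,290,5.5,"pics/w6c.png")
E
```

```text
heel back / block underside back / block foot top back [[-33.1  -0.2   0. ]
 [-26.2  -0.2   0. ]
 [-18.7  -0.2  -0. ]]
sides heel [[ -8.4 -28.   -0. ]
 [ -2.2  29.4  -0. ]]
```

View pics/w6c.png

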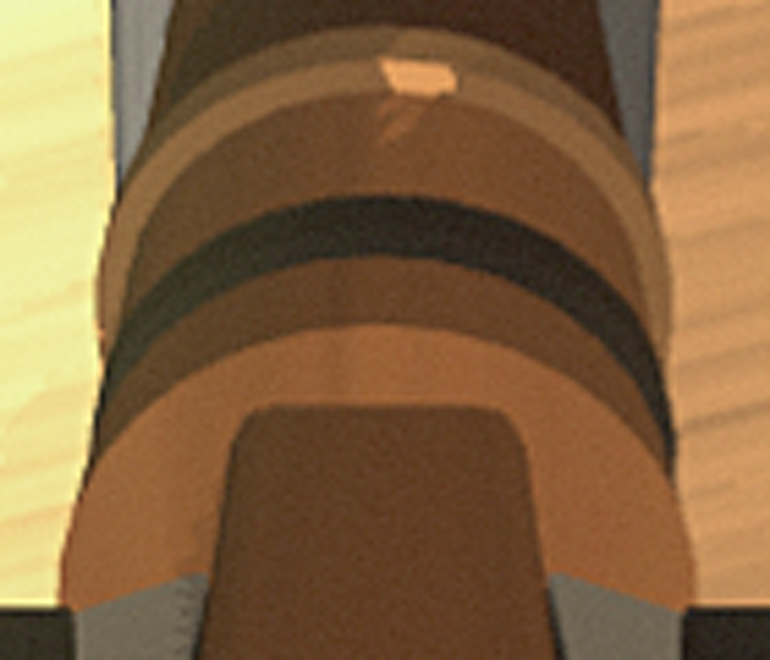

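Run:
```python
from facept import *
for n in("wrist6","wrist3"):
    d=load(n); print(n,[ (r,d["pixels"][r,319].tolist()) for r in range(198,236)])
d=load("side6"); crop(d,258,240,308,285,14,"pics/s6c.png")
```

```text
wrist6 [(198, [117, 78, 44]), (199, [118, 77, 48]), (200, [117, 73, 42]), (201, [121, 79, 48]), (202, [118, 76, 46]), (203, [120, 77, 44]), (204, [119, 77, 46]), (205, [80, 56, 39]), (206, [42, 36, 28]), (207, [46, 39, 26]), (208, [46, 39, 29]), (209, [43, 37, 29]), (210, [49, 41, 31]), (211, [49, 42, 31]), (212, [54, 43, 32]), (213, [46, 43, 32]), (214, [48, 42, 32]), (215, [42, 39, 29]), (216, [76, 52, 32]), (217, [104, 67, 38]), (218, [105, 66, 39]), (219, [106, 69, 41]), (220, [105, 67, 37]), (221, [105, 69, 43]), (222, [102, 64, 35]), (223, [100, 63, 34]), (224, [103, 69, 39]), (225, [104, 65, 38]), (226, [106, 71, 42]), (227, [104, 70, 43]), (228, [103, 67, 37]), (229, [148, 93, 53]), (230, [159, 101, 58]), (231, [154, 98, 56]), (232, [157, 98, 58]), (233, [155, 98, 54]), (234, [156, 98, 56]), (235, [155, 100, 57])]
wrist3 [(198, [133, 92, 56]), (199, [120, 80, 47]), (200, [117, 77, 44]), (201, [119, 79, 48]), (202, [117, 75, 42]), (203, [119, 75, 45]), (204, [120, 79, 44]), (205, [116, 77, 43]), (206, [119, 78, 46]), (207, [121, 81, 48]), (208, [121, 83, 49]), (209, [115, 74, 42]), (210, [121, 79, 48]), (211, [119, 74, 42]), (212, [120, 80, 48]), (213, [116, 77, 41]), (214, [120, 78, 48]), (215, [120, 76, 42]), (216, [101, 72, 45]), (217, [55, 41, 29]), (218, [44, 37, 33]), (219, [48, 40, 30]), (220, [51, 43, 35]), (221, [48, 42, 29]), (222, [53, 44, 34]), (223, [46, 41, 27]), (224, [50, 42, 32]), (225, [46, 39, 30]), (226, [47, 44, 30]), (227, [84, 58, 39]), (228, [100, 66, 42]), (229, [98, 64, 37]), (230, [96, 67, 40]), (231, [96, 65, 41]), (232, [94, 60, 36]), (233, [91, 62, 41]), (234, [133, 81, 45]), (235, [161, 100, 54])]
```

View pics/s6c.png

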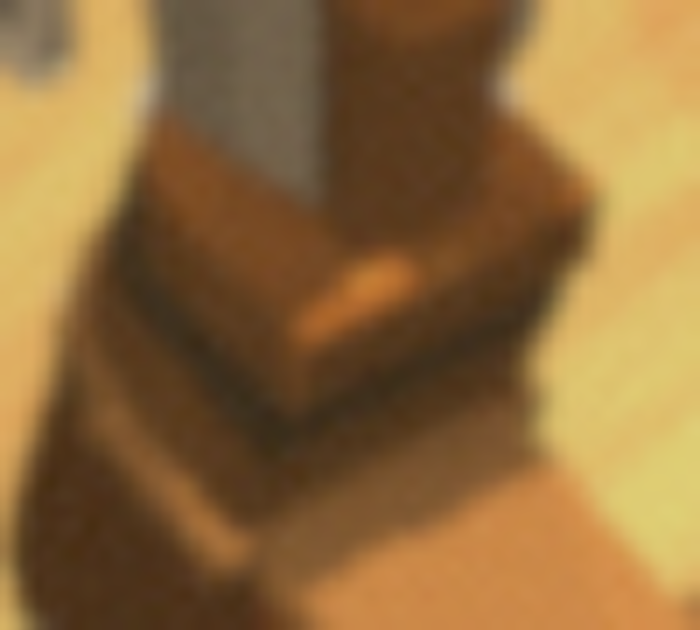

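Run:
```python
from facept import *
for n in("wrist6",):
    d=load(n); c=-np.array(d["R"]).T@np.array(d["t"]); print("cam in face mm",((c-C)@Rf*1000).round(1))
for p in([.5287,.1634,.2534],[.5389,.1603,.2625]):
    q=(np.array(p)-C)@Rf*1000; u=q[0]-np.sqrt(52.4**2-q[2]**2); print(q.round(1),"apex u",u.round(1),"tilt left deg",np.degrees(np.arctan2(q[2],q[0]-u)-np.arctan2(43,30)).round(1))
```

```text
cam in face mm [-1.235e+02 -1.000e-01  1.486e+02]
[-5.8 -0.4 46.7] apex u -29.6 tilt left deg 7.9
[-19.1  -0.2  51.1] apex u -30.8 tilt left deg 22.0
```

Run:
```python
import heel2
from heel2 import *
for use in("t","w","tw"):
    f=least_squares(res2,[.5415,.16,.205,np.radians(165),np.radians(19),.035],args=(use,),x_scale=[.01,.01,.01,.1,.1,.01])
    q=f.x;R,c=frame(q[:5])
    print(use,np.round(q[:3],4),np.round(np.degrees(q[3:5]),2),"r",q[5].round(4),"hinge",np.round(c-.085*R[:,2],4),np.round(f.fun,1))
# side-view prediction of face corner for tw
W=lambda p:np.atleast_2d(p)@R.T+c
print("side px face corners",proj(s,W(CL)),"lower by6",proj(s,W(np.array(CL)-[0,0,.006])),"seen",sc)
```

```text
t [0.5431 0.1597 0.2015] [164.5   21.02] r 0.0393 hinge [0.5725 0.1515 0.1221] [-0.  -0.3 -0.1  0.1  0.2  0.1 -0.   0.1  0. ]
w [0.5409 0.1599 0.2074] [164.57  22.52] r 0.0401 hinge [0.5723 0.1512 0.1289] [-0.1 -0.7 -0.1 -0.4  0.4  1.  -0.5  0.1 -0.  -0.2  0.3 -0.6]
tw [0.541  0.1598 0.2075] [164.62  22.57] r 0.0403 hinge [0.5725 0.1512 0.129 ] [-0.3  0.1 -0.3  0.5  0.6 -0.1 -0.7 -0.1 -0.6  0.3  0.9 -0.5  0.1 -0.
 -0.2  0.3 -0.6]
side px face corners [[276.75409969 270.85597731]
 [297.70683486 259.82777494]] lower by6 [[276.14629261 272.39569939]
 [297.03312349 261.36828984]] seen [[277.38461538 272.15384615]
 [297.30769231 260.46153846]]
```

jog_arm:
  steps:
    - {"dx": 0.2, "dy": 1.2, "dz": -0.5, "turn": 0}
    - {"dx": 0.4, "dy": 2.4, "dz": -1, "turn": 0}
    - {"dx": 0.4, "dy": 3.6, "dz": -1.5, "turn": 0}
    - {"dx": 0.4, "dy": 4.8, "dz": -2, "turn": 0}
    - {"dx": 0.4, "dy": 4.8, "dz": -2, "turn": 0}

```text
time: 11.52
position: [0.5263, 0.164, 0.2467]
eef_rot: [-1.062, 1.399, -1.406]
wrist_force: [-3.7, 2.3, 5.8]
width: 0.0258
```

```bash
cat > look.py <<'E'
import sys
from facept import *
k=sys.argv[1]
o,R,p=pose_tool(); C=np.array([.541,.1598,.2078])
q=(p+[0,0,.002]-C)@Rf*1000; u=q[0]-np.sqrt(max(52.4**2-q[2]**2,0))
print("P in face",q.round(1),"apex u",u.round(1),"tilt left",np.degrees(np.arctan2(q[2],q[0]-u)-np.arctan2(43,30)).round(1),"F",o["wrist_force"].round(1),"F face",(Rf.T@o["wrist_force"]).round(1),"M",o["moment"].round(2),"tooldown",R[:,1].round(4),"w",o["width"].round(4))
d=grab("side","side"+k); crop(d,250,225,315,290,9,f"pics/s{k}.png")
d=grab("wrist","wrist"+k); crop(d,250,170,390,290,5.5,f"pics/w{k}.png")
E
python3 look.py 7
```

```text
Traceback (most recent call last):
  File "look.py", line 6, in <module>
    print("P in face",q.round(1),"apex u",u.round(1),"tilt left",np.degrees(np.arctan2(q[2],q[0]-u)-np.arctan2(43,30)).round(1),"F",o["wrist_force"].round(1),"F face",(Rf.T@o["wrist_force"]).round(1),"M",o["moment"].round(2),"tooldown",R[:,1].round(4),"w",o["width"].round(4))
                                                                                                                                                                                                                                                                ^^^^^^^^^^^^^^^^
AttributeError: 'float' object has no attribute 'round'
```

```bash
sed -i 's/o\["width"\].round(4)/o["width"]/' look.py; python3 look.py 7
```

```text
P in face [-1.3 -0.2 43.6] apex u -30.3 tilt left 1.3 F [-3.7  2.3  5.8] F face [ 1.6 -1.2  6.9] M [0.47 0.46 0.09] tooldown [ 0.008   0.0016 -1.    ] w 0.025814822693438964
```

View pics/s7.png

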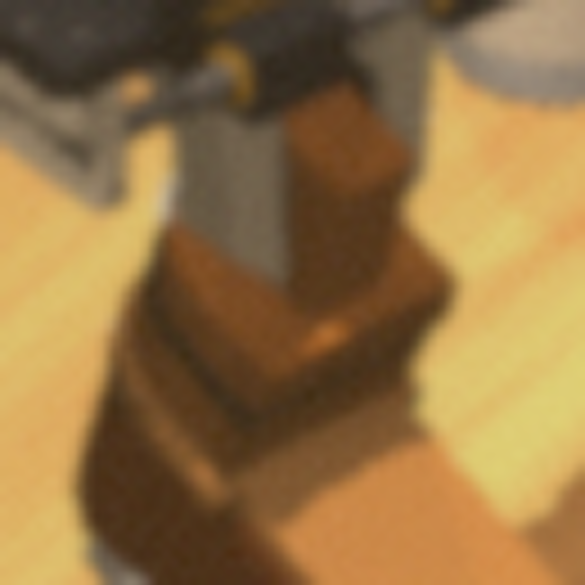

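View pics/w7.png

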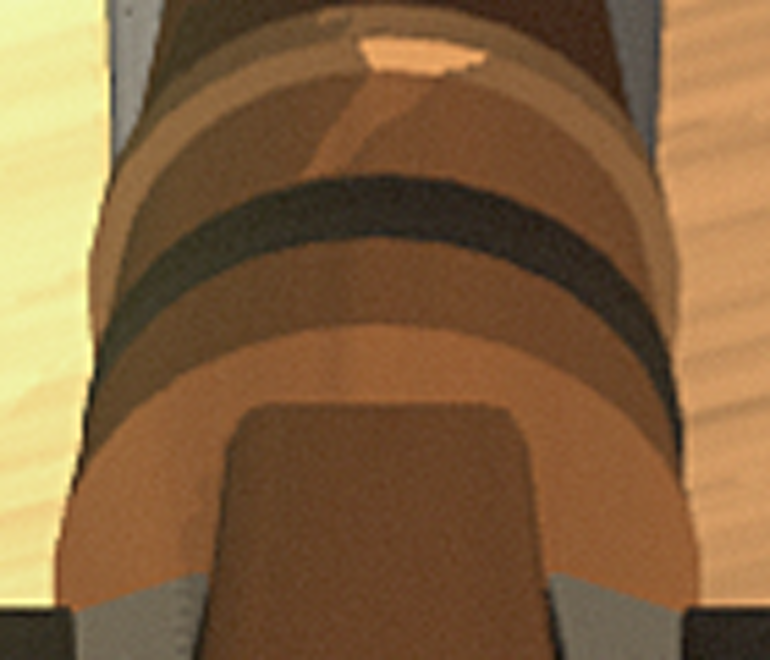

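Run:
```python
from facept import *
s0=load("side0");s7=load("side7");s6=load("side6")
for c in(268,272,285,290):
    print(c)
    for n,d in(("s0",s0),("s6",s6),("s7",s7)): print(n,[(r,*d["pixels"][r,c].tolist()) for r in range(252,284)])
```

```text
268
s0 [(252, 76, 62, 40), (253, 71, 59, 41), (254, 69, 57, 37), (255, 70, 57, 39), (256, 70, 58, 40), (257, 69, 57, 39), (258, 69, 57, 40), (259, 70, 57, 38), (260, 68, 55, 38), (261, 70, 54, 35), (262, 79, 58, 35), (263, 94, 63, 34), (264, 107, 70, 36), (265, 117, 75, 39), (266, 116, 75, 35), (267, 116, 72, 30), (268, 121, 77, 35), (269, 131, 88, 42), (270, 152, 108, 57), (271, 162, 113, 58), (272, 162, 111, 58), (273, 146, 99, 50), (274, 125, 83, 44), (275, 104, 71, 33), (276, 91, 62, 33), (277, 82, 56, 29), (278, 75, 52, 27), (279, 73, 51, 26), (280, 74, 49, 25), (281, 75, 49, 25), (282, 73, 48, 25), (283, 74, 50, 26)]
s6 [(252, 108, 71, 39), (253, 98, 64, 33), (254, 90, 62, 36), (255, 81, 55, 26), (256, 80, 54, 29), (257, 78, 55, 31), (258, 74, 54, 28), (259, 69, 52, 29), (260, 66, 49, 30), (261, 63, 48, 30), (262, 67, 48, 27), (263, 77, 52, 31), (264, 83, 58, 31), (265, 88, 57, 31), (266, 88, 59, 30), (267, 89, 58, 28), (268, 91, 62, 34), (269, 97, 64, 32), (270, 104, 70, 35), (271, 117, 80, 44), (272, 127, 84, 43), (273, 132, 89, 49), (274, 125, 84, 45), (275, 110, 74, 40), (2
[... 5774 characters left out ...]
 (281, 202, 136, 70), (282, 203, 136, 72), (283, 204, 137, 71)]
s7 [(252, 87, 57, 29), (253, 87, 59, 30), (254, 84, 53, 25), (255, 83, 55, 27), (256, 91, 58, 29), (257, 98, 62, 31), (258, 109, 68, 33), (259, 114, 72, 37), (260, 111, 70, 37), (261, 98, 63, 31), (262, 87, 56, 31), (263, 80, 53, 29), (264, 76, 50, 25), (265, 73, 51, 27), (266, 75, 51, 27), (267, 79, 51, 27), (268, 83, 56, 29), (269, 92, 63, 31), (270, 107, 73, 42), (271, 115, 79, 45), (272, 117, 81, 44), (273, 123, 85, 47), (274, 124, 84, 45), (275, 132, 89, 49), (276, 153, 106, 57), (277, 178, 120, 62), (278, 198, 133, 71), (279, 203, 136, 70), (280, 202, 135, 69), (281, 205, 137, 72), (282, 203, 136, 73), (283, 203, 137, 72)]
```

It's nearly flush. The relative view (black band at the back about 11 px, front wall hidden in the side view) says the block sits 2–3 mm too far towards the toe. I'll unload, shift it 2 mm uphill and press again.

jog_arm:
  steps:
    - {"dx": 0, "dy": -1.5, "dz": -0.5, "turn": 0}
    - {"dx": 0, "dy": -2.6, "dz": 1.1, "turn": 0}
    - {"dx": 0, "dy": -2.6, "dz": 1.1, "turn": 0}
    - {"dx": 0, "dy": -1, "dz": 1.8, "turn": 0}
    - {"dx": 0, "dy": 0, "dz": 2.2, "turn": 0}
    - {"dx": 0, "dy": 1.1, "dz": 2.2, "turn": 0}
    - {"dx": 0, "dy": 1.1, "dz": 2.2, "turn": 0}

```text
time: 12.5
position: [0.5278, 0.1636, 0.2464]
eef_rot: [-1.063, 1.4, -1.405]
wrist_force: [-5.4, 0.3, 6.0]
width: 0.0261
```

```bash
python3 look.py 8
```

```text
P in face [-2.7 -0.2 42.8] apex u -33.0 tilt left -0.4 F [-5.4  0.3  6. ] F face [2.6 1.2 7.5] M [-0.03  0.71  0.  ] tooldown [ 0.0074  0.0018 -1.    ] w 0.026102364888340033
```

View pics/s8.png

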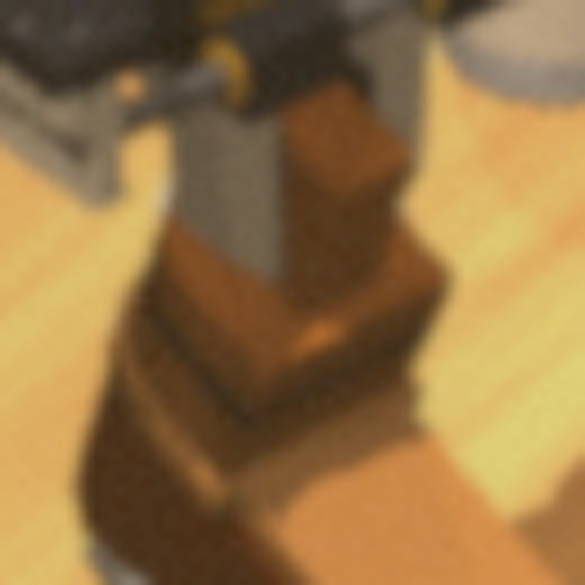

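View pics/w8.png

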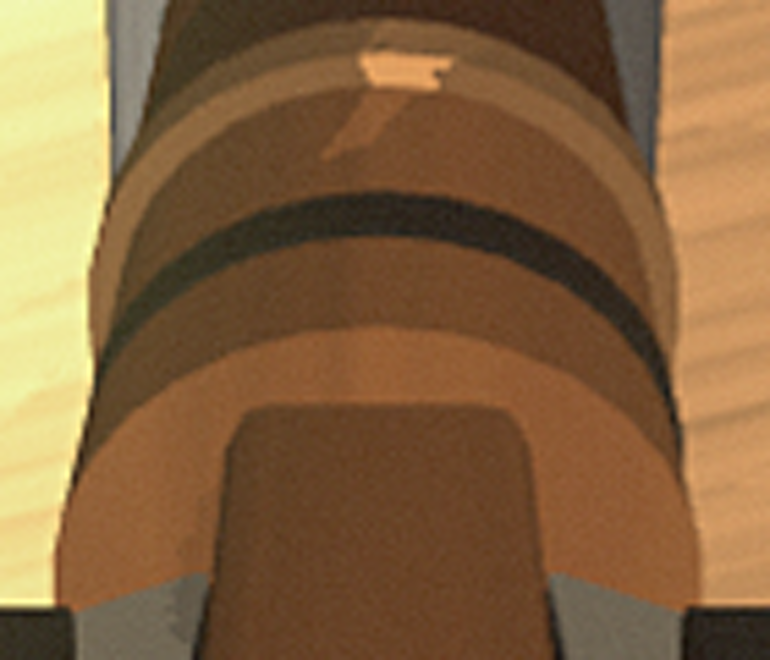

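jog_arm:
  steps:
    - {"dx": 0, "dy": 0.7, "dz": -0.2, "turn": 0}
    - {"dx": 0, "dy": 1.4, "dz": -0.5, "turn": 0}
    - {"dx": 0, "dy": 2, "dz": -0.7, "turn": 0}
    - {"dx": 0, "dy": 2, "dz": -0.7, "turn": 0}
    - {"dx": 0, "dy": 2, "dz": -0.7, "turn": 0}

```text
time: 13.22
position: [0.5269, 0.1638, 0.2448]
eef_rot: [-1.063, 1.4, -1.405]
wrist_force: [-3.2, -0.7, 5.4]
width: 0.0254
```

```bash
python3 look.py 9
```

```text
P in face [-1.3 -0.1 41.7] apex u -33.1 tilt left -2.4 F [-3.2 -0.7  5.4] F face [0.6 1.6 6.1] M [-0.06  0.43 -0.  ] tooldown [ 0.0074  0.0018 -1.    ] w 0.025429749163631308
```

View pics/s9.png

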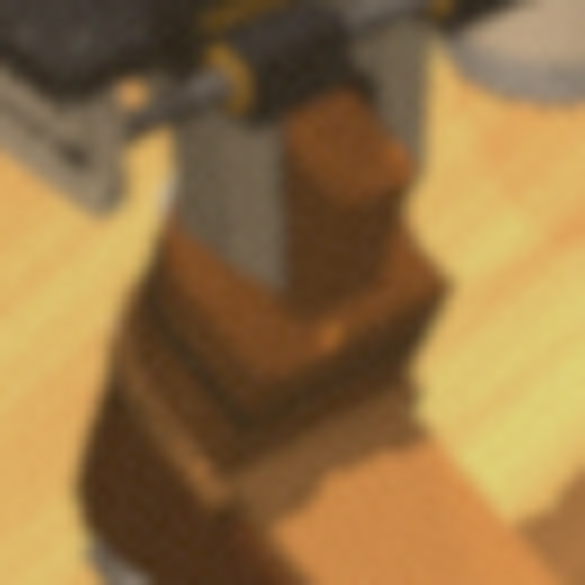

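View pics/w9.png

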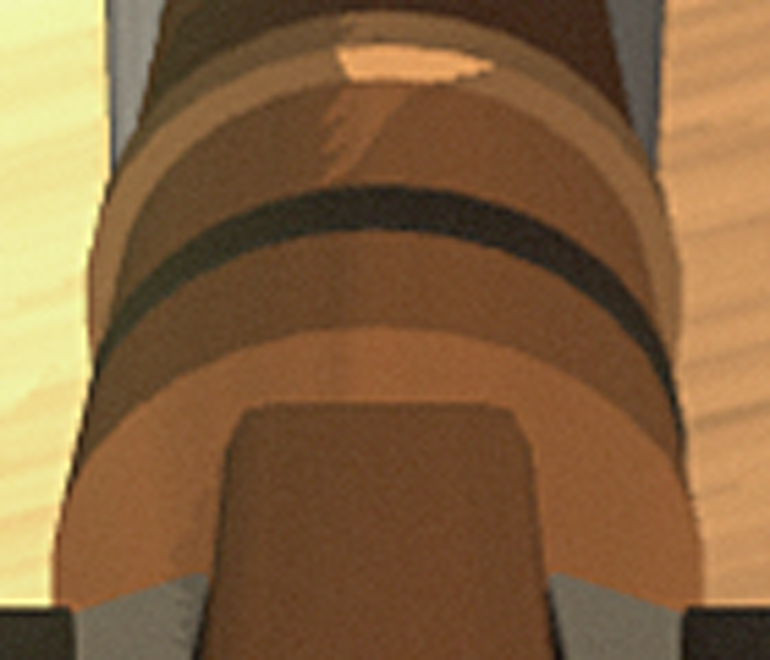

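jog_arm:
  steps:
    - {"dx": 0, "dy": 0.7, "dz": -0.4, "turn": 0}
    - {"dx": 0, "dy": 1.4, "dz": -0.8, "turn": 0}
    - {"dx": 0, "dy": 2, "dz": -1.2, "turn": 0}
    - {"dx": 0, "dy": 2, "dz": -1.2, "turn": 0}

```text
time: 13.82
position: [0.5262, 0.164, 0.2437]
eef_rot: [-1.061, 1.398, -1.406]
wrist_force: [-2.2, -0.7, 7.6]
width: 0.0262
```

```bash
python3 look.py 10
```

```text
P in face [-0.2 -0.2 40.9] apex u -32.9 tilt left -3.7 F [-2.2 -0.7  7.6] F face [-1.1  1.3  7.8] M [-0.36  0.3  -0.01] tooldown [ 0.0093  0.0017 -1.    ] w 0.02624190586435287
```

View pics/s10.png

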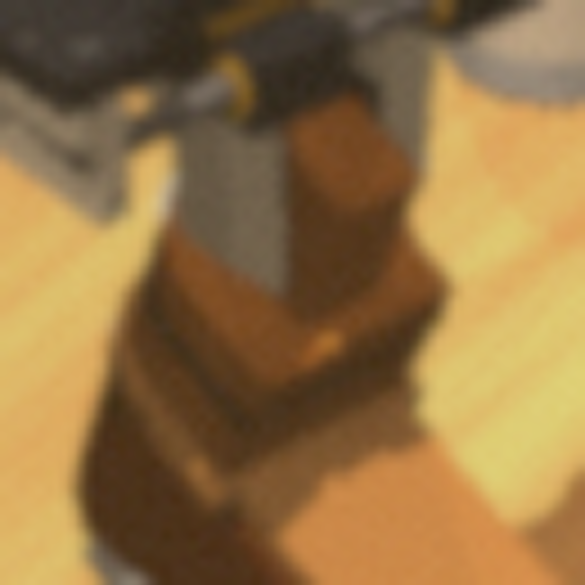

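View pics/w10.png

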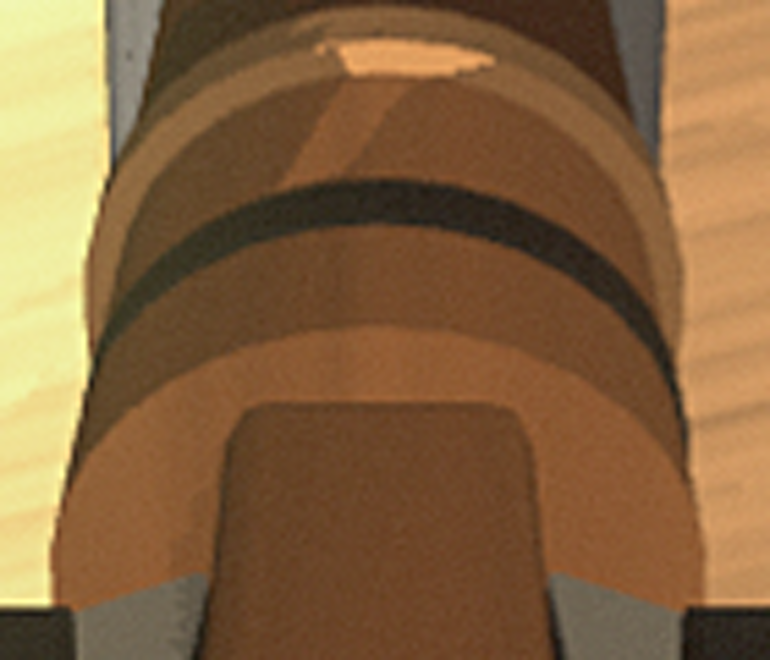

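```bash
cat > tilt.py <<'E'
from facept import *
from scipy.optimize import least_squares
import sys
def rows(d):
    g=d["pixels"][:,314:325].mean(1); r=g[:,0]
    E=[]
    for k in range(185,320):
        s=r[k+1]-r[k-1]
        E.append((k,s))
    k=np.array([e[0] for e in E]);s=np.array([e[1] for e in E])
    out=[]
    i=0
    for j in range(1,len(k)-1):
        if abs(s[j])>18 and abs(s[j])>=abs(s[j-1]) and abs(s[j])>abs(s[j+1]):
            y0,y1,y2=abs(s[j-1]),abs(s[j]),abs(s[j+1]); out.append((round(k[j]+.5*(y0-y2)/(y0-2*y1+y2),2),round(s[j])))
    return out
def solve(n,R,p,obs):
    d=load(n); z=np.array(R)[:,2]; y=np.array(R)[:,1]  # tool z, y(down)
    kp=np.array([[-30,0],[-30,16],[-23,16],[-23,64]])/1000.
    P=np.array(p)-.002*y
    def f(q):
        ph,h,dx=q; l=kp+[dx,-h]
        u=l[:,0]*np.cos(ph)+l[:,1]*np.sin(ph); v=-l[:,0]*np.sin(ph)+l[:,1]*np.cos(ph)
        X=P-u[:,None]*z-v[:,None]*y
        return proj(d,X)[:,1]-obs
    s=least_squares(f,[.2,.043,0],x_scale=[.1,.01,.01]); return s.x,s.fun
if __name__=="__main__":
    for n in sys.argv[1:]: print(n,rows(load(n)))
E
python3 tilt.py wrist3 wrist6 wrist7 wrist8 wrist9 wrist10
```

```text
wrist3 [(np.float64(187.7), 44), (np.float64(193.74), 27), (np.float64(198.57), -20), (np.float64(216.63), -63), (np.float64(227.0), 45), (np.float64(234.24), 66), (np.float64(248.71), -73), (np.float64(310.36), -100), (np.float64(313.29), 19), (np.float64(316.96), 22)]
wrist6 [(np.float64(186.0), -49), (np.float64(205.03), -77), (np.float64(216.23), 54), (np.float64(228.79), 58), (np.float64(243.16), -60), (np.float64(310.37), -97), (np.float64(313.22), 19), (np.float64(316.99), 20)]
wrist7 [(np.float64(201.24), -67), (np.float64(212.91), 68), (np.float64(228.8), 46), (np.float64(242.93), -58), (np.float64(310.44), -75), (np.float64(313.27), 19), (np.float64(317.0), 21)]
wrist8 [(np.float64(204.4), -61), (np.float64(212.71), 68), (np.float64(229.09), 39), (np.float64(243.0), -51), (np.float64(310.39), -61), (np.float64(317.02), 20)]
wrist9 [(np.float64(203.16), -70), (np.float64(211.59), 65), (np.float64(229.19), 34), (np.float64(242.83), -54), (np.float64(310.26), -64), (np.float64(316.98), 21)]
wrist10 [(np.float64(202.07), -75), (np.float64(210.53), 62), (np.float64(229.06), 31), (np.float64(242.72), -54), (np.float64(310.29), -66), (np.float64(313.15), 19), (np.float64(317.01), 20)]
```

```bash
cat > tilt2.py <<'E'
from tilt import *
A=None
w0=load("wrist0")
# tool frame from cam at start
R0=Rot.from_rotvec([-1.30682314,1.04124345,-1.03949184]).as_matrix();p0=np.array([.11802823,-.51116919,.24305464])
Rc=np.array(w0["R"]);A=Rc@R0; ct=R0.T@(-Rc.T@np.array(w0["t"])-p0)
def tool(d):
    Rc=np.array(d["R"]);R=Rc.T@A; return R,-Rc.T@np.array(d["t"])-R@ct
def sol(n,obs):
    d=load(n);R,p=tool(d); z=R[:,2];y=R[:,1];P=p-.002*y
    kp=np.array([[-30,0],[-30,16],[-23,16]])/1000.
    def f(q):
        ph,h,dx=q; l=kp+[dx,-h]
        u=l[:,0]*np.cos(ph)+l[:,1]*np.sin(ph); v=-l[:,0]*np.sin(ph)+l[:,1]*np.cos(ph)
        return proj(d,P-u[:,None]*z-v[:,None]*y)[:,1]-obs
    # sign: rotation lifting back (u toward toe = -z, v up = -y): phi>0 = front down
    def g(q):
        ph,h,dx=q; l=kp+[dx,-h]
        u=l[:,0]*np.cos(ph)+l[:,1]*np.sin(ph); v=-l[:,0]*np.sin(ph)+l[:,1]*np.cos(ph)
        return proj(d,P-u[:,None]*z-v[:,None]*y)[:,1]-obs
    s=least_squares(g,[.2,.043,0],x_scale=[.1,.01,.01])
    toolt=np.degrees(np.arcsin(-(y@np.array([np.cos(yaw),np.sin(yaw),0]))))
    print(n,"phi rel tool",np.degrees(s.x[0]).round(2),"h",(s.x[1]*1e3).round(1),"dx",(s.x[2]*1e3).round(1),"tool lean",toolt.round(2),"TCP",p.round(4))
    return s.x
if __name__=="__main__":
    sol("wrist3",[227.0,234.24,248.71]);sol("wrist6",[216.23,228.79,243.16]);sol("wrist7",[212.91,228.8,242.93]);sol("wrist8",[212.71,229.09,243.0]);sol("wrist9",[211.59,229.19,242.83]);sol("wrist10",[210.53,229.06,242.72])
E
python3 tilt2.py
```

```text
wrist3 phi rel tool -0.95 h 32.0 dx -2.2 tool lean 0.16 TCP [0.5387 0.1604 0.2721]
wrist6 phi rel tool 8.96 h 31.0 dx -4.3 tool lean 0.48 TCP [0.5287 0.1635 0.2514]
wrist7 phi rel tool 14.35 h 29.9 dx -5.0 tool lean 0.41 TCP [0.5263 0.1641 0.2466]
wrist8 phi rel tool 15.36 h 31.1 dx -4.2 tool lean 0.38 TCP [0.5277 0.1637 0.2463]
wrist9 phi rel tool 17.53 h 31.9 dx -3.9 tool lean 0.38 TCP [0.5269 0.1639 0.2448]
wrist10 phi rel tool 18.8 h 30.7 dx -4.9 tool lean 0.49 TCP [0.5262 0.1641 0.2437]
```

The wrist image gives about 20° of an estimated 22° tilt so far, with little axial slip. I'll continue the roll.

jog_arm:
  steps:
    - {"dx": 0, "dy": 0.7, "dz": -0.5, "turn": 0}
    - {"dx": 0, "dy": 1.5, "dz": -1, "turn": 0}
    - {"dx": 0, "dy": 2.2, "dz": -1.5, "turn": 0}
    - {"dx": 0, "dy": 2.2, "dz": -1.5, "turn": 0}

```text
time: 14.42
position: [0.5262, 0.1642, 0.2435]
eef_rot: [-1.057, 1.395, -1.408]
wrist_force: [0.2, -0.9, 12.3]
width: 0.0264
```

```bash
python3 look.py 11; python3 tilt.py wrist11
```

```text
P in face [ 0.  -0.3 40.8] apex u -32.9 tilt left -4.0 F [ 0.2 -0.9 12.3] F face [-5.1  0.8 11.2] M [-0.49  0.19 -0.05] tooldown [ 0.0143  0.0016 -0.9999] w 0.026360350883241405
wrist11 [(np.float64(202.13), -72), (np.float64(210.7), 74), (np.float64(229.17), 28), (np.float64(242.83), -49), (np.float64(310.25), -67), (np.float64(317.0), 20)]
```

View pics/s11.png

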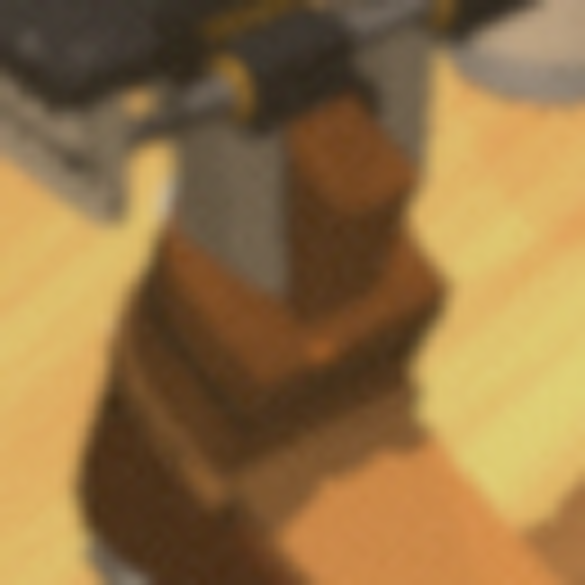

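```bash
python3 - <<'E'
from facept import *
for n in("side8","side11"):
    d=load(n); print(n)
    for c in(266,268,270,272,274,276,280,284,288,292,295):
        print(c,[int(x) for x in d["pixels"][256:278,c,0]])
d=load("side11");crop(d,258,240,308,285,14,"pics/s11c.png")
import subprocess
E
cat >> tilt2.py <<'E'
    print("fixed h,dx from wrist3:")
    sol("wrist11",[210.7,229.17,242.83])
    b=sol("wrist3",[227.0,234.24,248.71])
    for n,o in(("wrist10",[210.53,229.06,242.72]),("wrist11",[210.7,229.17,242.83])):
        d=load(n);R,p=tool(d);z=R[:,2];y=R[:,1];P=p-.002*y;kp=np.array([[-30,0],[-30,16],[-23,16]])/1000.
        for nm,h,dx in(("w3",b[1],b[2]),("nom",.043,0)):
            def g(q):
                l=kp+[dx,-h];ph=q[0]
                u=l[:,0]*np.cos(ph)+l[:,1]*np.sin(ph); v=-l[:,0]*np.sin(ph)+l[:,1]*np.cos(ph)
                return proj(d,P-u[:,None]*z-v[:,None]*y)[:,1]-o
            s=least_squares(g,[.2]);print(n,nm,np.degrees(s.x),s.fun.round(1))
E
python3 tilt2.py | tail -6
```

```text
side8
266 [92, 76, 75, 72, 77, 81, 84, 86, 85, 87, 95, 101, 107, 112, 108, 106, 104, 94, 86, 79, 76, 78]
268 [85, 84, 81, 79, 72, 67, 71, 76, 87, 88, 89, 91, 89, 96, 102, 114, 126, 125, 117, 106, 94, 80]
270 [111, 99, 93, 90, 85, 83, 77, 71, 68, 78, 86, 90, 92, 92, 95, 97, 103, 114, 126, 129, 124, 113]
272 [128, 125, 119, 107, 97, 94, 93, 87, 82, 72, 69, 72, 79, 85, 89, 91, 91, 90, 97, 114, 139, 156]
274 [126, 126, 126, 122, 116, 105, 98, 93, 90, 88, 81, 73, 64, 67, 72, 79, 85, 85, 86, 88, 93, 109]
276 [123, 121, 123, 124, 121, 121, 111, 102, 94, 90, 87, 84, 76, 72, 65, 63, 70, 79, 81, 83, 85, 102]
280 [101, 109, 116, 116, 118, 119, 118, 117, 117, 111, 99, 87, 79, 73, 66, 71, 76, 82, 86, 104, 117, 126]
284 [87, 88, 86, 98, 115, 142, 162, 149, 113, 87, 80, 72, 69, 73, 79, 81, 92, 108, 119, 123, 125, 132]
288 [88, 94, 104, 114, 119, 121, 109, 89, 79, 72, 67, 73, 79, 81, 91, 107, 117, 117, 126, 129, 141, 173]
292 [113, 115, 113, 104, 91, 83, 77, 70, 66, 74, 77, 82, 92, 107, 117, 119, 124, 128, 142, 170, 194, 202]
295 [119, 109, 99, 87, 77, 74, 70, 83, 104, 126, 137, 132, 126, 126, 135, 
[... 805 characters left out ...]
4, 73, 73, 78, 83, 90, 108, 119, 125, 126, 128]
288 [85, 86, 93, 107, 116, 119, 113, 104, 86, 77, 73, 74, 79, 83, 91, 107, 116, 121, 125, 127, 131, 155]
292 [108, 115, 121, 121, 108, 94, 80, 77, 74, 76, 78, 83, 92, 106, 116, 119, 124, 125, 137, 169, 192, 201]
295 [125, 121, 116, 102, 87, 77, 78, 84, 105, 126, 137, 130, 124, 126, 136, 136, 132, 131, 141, 173, 197, 203]
wrist11 phi rel tool 18.7 h 30.7 dx -4.8 tool lean 0.76 TCP [0.5261 0.1643 0.2434]
wrist3 phi rel tool -0.95 h 32.0 dx -2.2 tool lean 0.16 TCP [0.5387 0.1604 0.2721]
wrist10 w3 [20.56494795] [2.8 3.9 3.4]
wrist10 nom [11.54060906] [ 2.9 -2.7 -3.2]
wrist11 w3 [20.48817366] [2.7 3.8 3.3]
wrist11 nom [11.33681206] [ 2.9 -2.7 -3.2]
```

View pics/s11c.png

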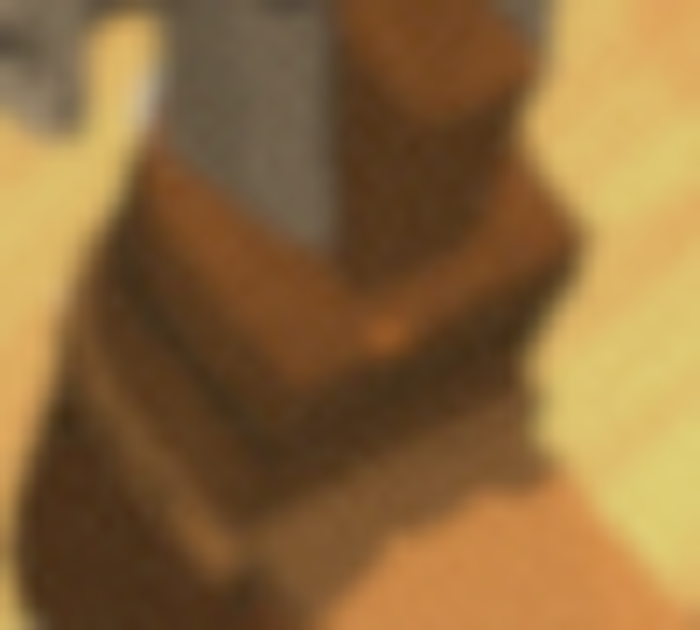

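Position stalled while the force rose to about 14 N, and the dark seam on the left flank is uniform from front to back, so the foot is flush. Now a final press along the normal, first at the same grip.

jog_arm:
  steps:
    - {"dx": 0, "dy": 1.2, "dz": -0.5, "turn": 0}
    - {"dx": 0, "dy": 2.4, "dz": -1, "turn": 0}
    - {"dx": 0, "dy": 2.6, "dz": -1, "turn": 0}
    - {"dx": 0, "dy": 2.6, "dz": -1, "turn": 0}
    - {"dx": 0, "dy": 2.6, "dz": -1, "turn": 0}

```text
time: 15.15
position: [0.5263, 0.1643, 0.2431]
eef_rot: [-1.053, 1.391, -1.409]
wrist_force: [-2.3, -1.2, 13.3]
width: 0.0261
```

```bash
python3 look.py 12; python3 tilt.py wrist12
```

```text
P in face [ 0.  -0.4 40.3] apex u -33.5 tilt left -4.8 F [-2.3 -1.2 13.3] F face [-3.2  1.8 13. ] M [-0.55  0.46 -0.02] tooldown [ 0.0188  0.0015 -0.9998] w 0.026145381421688606
wrist12 [(np.float64(202.95), -77), (np.float64(211.18), 66), (np.float64(229.76), 33), (np.float64(243.34), -41), (np.float64(310.27), -66), (np.float64(316.97), 22)]
```

View pics/w12.png

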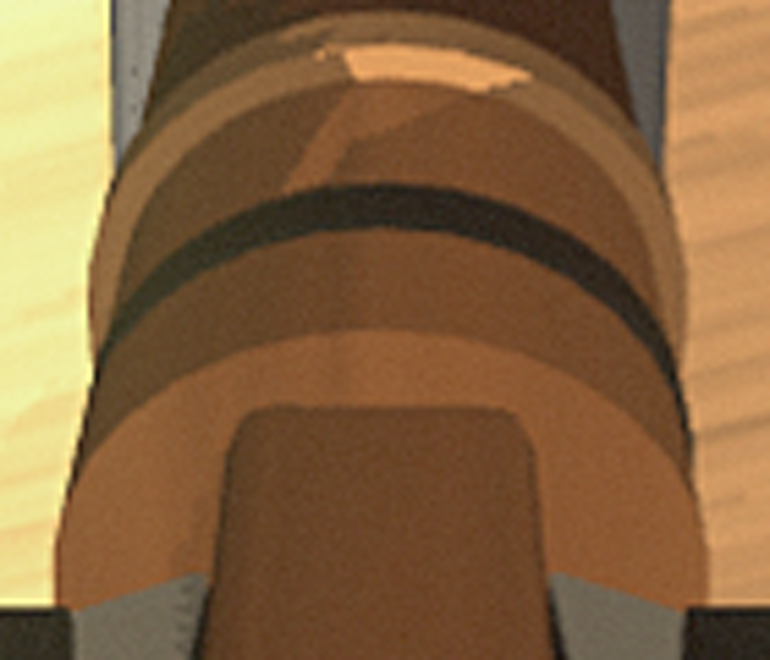

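The block no longer rotates, so it is seated. It only began to slip slightly along the pads at the 10 N grip. I'll firm up the grip and hold the press.

jog_arm:
  steps:
    - {"dx": 0, "dy": 1.5, "dz": -0.4, "turn": 0}
    - {"dx": 0, "dy": 1.8, "dz": -0.5, "turn": 0}
    - {"dx": 0, "dy": 1.8, "dz": -0.5, "turn": 0}
    - {"dx": 0, "dy": 1.8, "dz": -0.5, "turn": 0}
    - {"dx": 0, "dy": 1.8, "dz": -0.5, "turn": 0}
    - {"dx": 0, "dy": 1.8, "dz": -0.5, "turn": 0}
    - {"dx": 0, "dy": 1.8, "dz": -0.5, "turn": 0}
    - {"dx": 0, "dy": 1.8, "dz": -0.5, "turn": 0}
  grip_force: 25

```text
time: 16.25
position: [0.5263, 0.1641, 0.2432]
eef_rot: [-1.051, 1.389, -1.411]
wrist_force: [-4.8, -0.6, 14.8]
width: 0.0259
```

```bash
python3 look.py 13; python3 tilt.py wrist13
python3 - <<'E'
from h import *
from plant import get_obs
d=grab("top","top13"); crop(d,225,190,325,310,5,"pics/top13.png")
for i in range(3):
    grab("wrist","wx"); o=get_obs(); print(o["time"],o["wrist_force"].round(1),o["position"].round(4),o["joint_vel"].round(4))
E
```

```text
P in face [ 0.  -0.3 40.4] apex u -33.4 tilt left -4.7 F [-4.8 -0.6 14.8] F face [-1.5  1.8 15.4] M [-0.67  0.93 -0.05] tooldown [ 0.0215  0.0011 -0.9998] w 0.025948588535068585
wrist13 [(np.float64(202.96), -75), (np.float64(211.3), 64), (np.float64(229.78), 32), (np.float64(243.3), -43), (np.float64(310.28), -66), (np.float64(313.21), 18), (np.float64(317.04), 21)]
16.45 [-3.4 -1.7 14.4] [0.5263 0.1641 0.2432] [-0.001  -0.001   0.001  -0.0015 -0.     -0.0014]
16.5 [-5.  -0.3 13.8] [0.5263 0.1641 0.2432] [-0.0005 -0.      0.0008 -0.0014  0.0005 -0.0003]
16.55 [-4.3 -1.5 14.7] [0.5263 0.1641 0.2432] [-0.0005  0.0005 -0.0007  0.0004 -0.0001  0.0006]
```

View pics/s13.png

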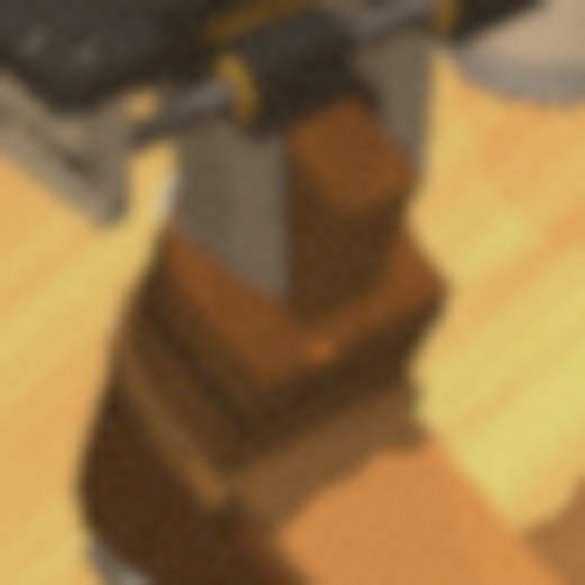

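View pics/w13.png

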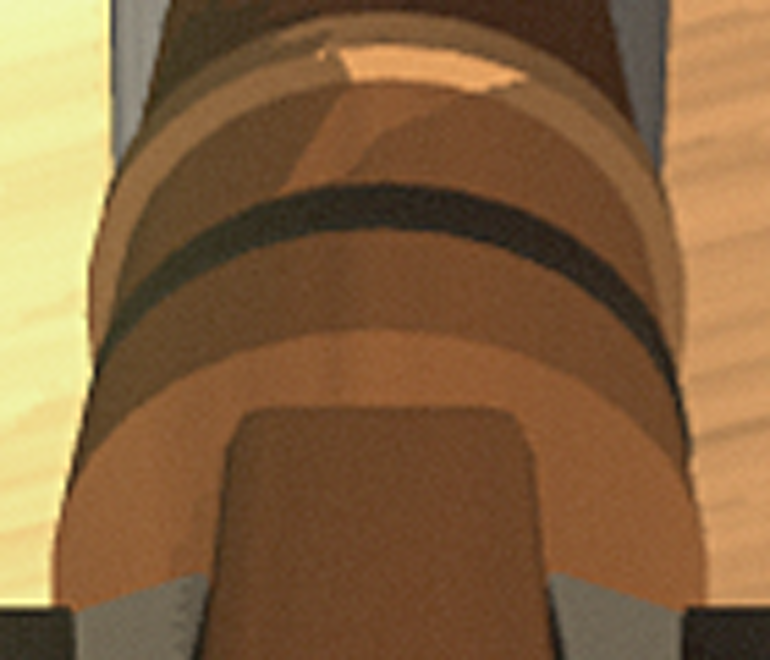

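The force is steady at about 15–16 N, everything is at rest, and the shoe edges in the side view haven't moved. Handing in.

```bash
python3 -c "
from plant import hand_in,get_obs
print(hand_in()); o=get_obs(); print(o['time'],o['wrist_force'].round(1),o['position'].round(4),o['width'])"
```

```text
the job is handed in; nothing more can be done
None
the job is handed in; nothing more can be done
```

I picked up the brown heel-footed block, not the blue look-alike or the rectangular block. I set its back edge on the heel, rolled it forward in a lightened grip until the foot lay flush, and firmed the grip to 25 N. I handed it in while still gripping and pressing, at about 17 s of the 43 s allowed. No verdict was reported.

**Last checks before handing in:**
- **Press and rest:** the wrist force was steady at 14–15 N, so about 16 N on the heel with the block's weight added. The arm was at rest.
- **Flush:** further pressing raised the force without turning the block, and the seam looked even along the flank.
- **Bystanders and shoe:** the shoe's edges had not visibly moved in the side view. I did not separately check the bystanders at the end.

**Where the checks disagreed or were uncertain:**
- **Centring along the face:** the arm's pose said about 0 mm off. The black band at the heel's back suggested the block is about 2 mm towards the toe, and at most 5 mm. Both are inside the 6 mm limit.
- **Slope:** I estimated 22° from the shoe's toe outline, but the block settled at about 20–21° in the images. I took flushness from the force stall and the even seam, not from a direct angle measurement.
- **Height:** the gripper ended about 2–3 mm closer to the face than the arm's pose predicted. I put this down to slight slip in the pads and camera calibration error.

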